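Pack the craft kit: shake the beads out, load the highlighters, snap the covers shut

TASK

Pack the craft kit box on the desk: turn the dial lid of the bead shaker all the way to its largest opening while the shaker is still full, shake all the wooden beads out into the square bay of the box, and lay the shaker back in its slanted stand. Put every highlighter pen on the desk into the long bay, and press both clear covers down until they snap and stay shut. Leave the mug, the notepad and the notebook where they are.

Things in the scene. Friction and masses are not known exactly. Their poses are not given: they have to be found in the camera images.
- kit: grey open box fixed to the desk, outside 140 (x) by 300 (y) by 55 mm high, walls and floor 5 mm. Origin: centre of its underside, z up. In its own frame the long pen bay is inside from y -145 to +15 mm, the square bead bay from y +20 to +145 mm; both from x -65 to +65 mm, z 5 to 55 mm (rim). Two clear covers hinged on its far (+x) rim stand open, leaning back
- bead_cover (a joint): clear cover of the bead bay, 131 mm wide, 138 mm from hinge to edge, 4 mm thick, 50 g. 0 = open, leaning 0.33 rad back from upright (towards the box's +x); 1.9 rad = shut, flat on the rim. A spring pushes it open (up to 0.2 N m) until 1.65 rad; beyond that it snaps and holds shut. Push on its outer face: towards +x when open, upward when shut
- pen_cover (a joint): the same for the cover of the pen bay (163 mm wide, otherwise alike)
- bead_cover_hinge (a point): middle of the bead cover's hinge line, on the far rim of the box at 57 mm above the box's underside, 68 mm along the box's +x; the hinge axis runs along the box's y
- pen_cover_hinge (a point): middle of the pen cover's hinge line, likewise
- bead_cover_edge (a point): middle of the free edge of the bead cover, on its outer face, 138 mm from the hinge
- pen_cover_edge (a point): middle of the free edge of the pen cover, on its outer face, 138 mm from the hinge
- stand: wooden stand fixed to the desk, base plate 100 (x) by 170 (y) mm, origin at the centre of its underside. Its trough rises at 45 degrees towards the stand's +y: a floor under the shaker's +y wall, a stop under its base, side walls up to the shaker's y = +20 mm, 2.5 mm clear each side. The shaker's origin rests at x 0, y -45, z 47 mm of the stand, level x axes parallel
- jar: bead shaker: square clear jar 64 by 64 by 104 mm, walls 4 mm, 150 g (0.12 to 0.19 kg), loose in the stand's trough. Origin: centre of its base; z runs to the mouth, 45 degrees up towards the stand's +y; its -y wall faces up, +y rests on the trough. A fixed plate shuts the mouth at y < -3 mm; the rest is behind the dial. Grip it over its x faces from the -y side
- dial (a joint): dial lid on the shaker's mouth: half disc, radius 31 mm, turning about the jar's z axis; takes about 0.03 N m, stays as left. 0 = mouth covered (tiny sift holes only). It turns clockwise as seen facing the mouth, to the stop at 3.14 rad = largest opening: the jar's +y half of the mouth is free and beads pass
- dial_grip (a point): on the dial's axis, halfway up its white grip bar, 123 mm along the jar's z. The bar is 44 mm long, 12 mm wide, 28 mm tall (109 to 137 mm along the jar's z). At dial 0 the bar lies along the jar's x axis. This frame turns with the dial: x along the bar, z out along the jar's z
- bead1: wooden bead, a ball of diameter 18 mm, 12 g, starts inside the shaker; origin at its centre
- bead2: wooden bead, a ball of diameter 18 mm, 12 g, starts inside the shaker; origin at its centre
- bead3: wooden bead, a ball of diameter 18 mm, 12 g, starts inside the shaker; origin at its centre
- bead4: wooden bead, a ball of diameter 18 mm, 12 g, starts inside the shaker; origin at its centre
- bead5: wooden bead, a ball of diameter 18 mm, 12 g, starts inside the shaker; origin at its centre
- bead6: wooden bead, a ball of diameter 18 mm, 12 g, starts inside the shaker; origin at its centre
- pen1: highlighter pen with cap, 125 mm long (its x), 22 mm wide (y), 18 mm tall (z), 30 g, lying on the desk on its flat side; origin: centre of its underside; 2 to 4 pens are present
- pen2: highlighter pen with cap, 125 mm long (its x), 22 mm wide (y), 18 mm tall (z), 30 g, lying on the desk on its flat side; origin: centre of its underside; 2 to 4 pens are present
- pen3: highlighter pen with cap, 125 mm long (its x), 22 mm wide (y), 18 mm tall (z), 30 g, lying on the desk on its flat side; origin: centre of its underside; 2 to 4 pens are present
- pen4: highlighter pen with cap, 125 mm long (its x), 22 mm wide (y), 18 mm tall (z), 30 g, lying on the desk on its flat side; origin: centre of its underside; 2 to 4 pens are present
- mug: white mug, 84 mm wide, 100 mm high, bystander; origin: centre of its underside
- notepad: block of sticky notes, 76 by 76 by 20 mm, bystander; origin: centre of its underside
- notebook: notebook, 150 by 210 by 20 mm, bystander; origin: centre of its underside
Not all that is in view belongs to the job. What is shaped like the pen3 but orange is not meant. Of the things shaped like the jar, the clear one is meant.

How it is judged:
By the outcome, as a careful person would: the job done as asked, in the order asked, and still so for the second after the job is handed in, with the robot touching nothing.
Of pen1, pen2, pen3, pen4 only 2 to 4 are there at a start; the rules pass over those that are not, and their reading is None.
At some moment in a run one of pen1, pen2, pen3, pen4 may be knocked a few centimetres aside while the robot is not near it.
It also fails if it takes over 210 s, if anything falls off the work surface, if the arm or the gripper's body presses on something with over 40 N, if the wrist force passes 120 N, or if a joint passes its speed limit or range.

ROBOT

A 6-joint arm with a two-finger parallel gripper is mounted at the origin on the work surface. World frame = base frame: x ahead of the robot, y to its left, z up, the work surface at z = 0. Lengths are in m, angles in rad, forces in N, time in s.
With the tool pointing down it reaches from about 0.375 to 0.9 m from the base axis. Payload 3.1 kg.
Tool frame: the origin (TCP) lies between the finger pads; the fingertips stand 25 mm ahead of it and the grasp point (between the pads) lies 6 mm ahead of it; y points along the fingers, x is the direction in which the jaws open and shut, and the axes are right-handed (so a half turn about y gives the same grasp; the last joint's range is limited). The gripper opens to 87 mm and grips with 3 to 60 N. Pads are 19 mm wide; open, the fingers measure 117 mm over their backs; the gripper's body (75 mm by 190 mm) begins 51 mm behind the grasp point.
Start: joints at [-1.409, 0.527, 1.433, -0, 1.181, -0.178], TCP at [0.208, -0.589, 0.248] pointing down, gripper open.
Joint ranges: [-3.08, 3.08], [-0.75, 2.2], [0.22, 2.44], [-1.43, 4.57], [0, 2.65], [-2.85, 2.85]. Speed limits (rad/s): [2.79, 2.79, 3.14, 3.14, 3.14, 3.14].

INTERFACE

Orientations are given as a unit quaternion [x, y, z, w].
In Python, from rig import robot gives the robot as it stands.
- The arm moves only by the tool carry_out, never from a script. Its argument "moves" is a list of rows, each a list of 7 numbers: the opening, from 0 (shut) to 1 (fully open), then the shift along the tool's x, y, z in cm, then the turn, a rotation vector about the tool's x, y, z in rad. In form: [[grip, x, y, z, rx, ry, rz], ...]. A call has 1 to 20 rows; each row is the pose to reach, as a shift and turn from the pose commanded when the call began, along the tool's axes at that moment; what a row does not reach only later rows make up. A row lasts 1/10 s, in which the tool goes at most 50 mm and 8.59 degrees, less where a joint would pass 70% of its speed; a pose out of reach is approached as far as the arm can. A call with a gripper value outside its range is refused whole. The fingers move at their own pace and stop on an object; "force" is the grip in N (left out, the last holds). Time passes only in rows, so rows that repeat a pose let the fingers close. It gives the time, the measured TCP pose, the force and the opening at its end, in the units of the state.
- robot.get_obs(): the state, without advancing time (a new reading comes with each control period).
- robot.camera(name): name is "side" or "top" or "wrist"; returns the picture (480x640x3 uint8, red, green, blue); there is no depth.
- robot.camera_params(name): a dict with "fx", "fy", "cx", "cy" (pixels), "extrinsics" (4x4, takes a point from camera to world coordinates); the wrist camera has in their place "mount" (4x4, takes a point from camera to tool coordinates, whose origin is the TCP and whose axes are the tool frame's). Camera axes: x right, y down, z forward; pixel columns grow to the right and rows downward; lengths in m; the calibration is good to about 2 mm. The wrist camera is an equidistant fisheye: a pixel r from the principal point sees the ray r / f radians off the axis. A picture is of the moment at which its call begins: read the wrist's pose just before it. camera_params takes no time and is no camera call.
- robot.hand_in(): hands the job in, once; it reports no verdict.
The state is a dict: "time": time; "q": joint angles; "joint_velocities": joint speeds; "joint_torque": joint torques, N m; "position": TCP position; "tool_rot": TCP orientation; "ft_force": force on the tool from outside, world axes, zero at the start; "moment": the same for the moment, N m; "grip_width": finger opening in m.
Only numpy, scipy, OpenCV 4.12 (cv2) and the standard library are available. Lean on these libraries where they do the work, as an engineer would, in place of code of your own. Each camera call takes 0.05 s, during which the arm holds its last target.

## Working session

There is one attempt and no reset: what is moved stays moved. The work goes in short steps, Python scripts to look and compute and a tool call to move; the robot and the scene stay as the last step left them, time stands still between calls to the robot, and variables do not carry over. Pictures are saved under pics/ and viewed, and the job is handed in when it is done.

Besides the shell and the picture viewer there is one more tool, called by a JSON object that holds its "fn" and its "kwargs". carry_out: Moves the arm, as the interface text tells. Its arguments: {"type":"object","properties":{"moves":{"type":"array"},"force":{"type":"number"}},"required":["moves"]}

```bash
ls; mkdir -p pics; python3 - <<'E'
from rig import robot
import cv2
o=robot.get_obs(); print(o)
for n in ("side","top","wrist"):
    im=robot.camera(n); cv2.imwrite(f"pics/{n}0.png",im[:,:,::-1]); print(n,robot.camera_params(n))
E
```

```text
pics
{'time': 0.0, 'q': array([-1.40951655e+00,  5.28485354e-01,  1.43388316e+00, -1.12778024e-05,
        1.18140728e+00, -1.78502311e-01]), 'joint_velocities': array([ 0.00063418, -0.00121756,  0.00042538, -0.00023468,  0.00142021,
        0.00020567]), 'joint_torque': array([ 1.05116083e-03, -4.40034592e+01, -1.76592243e+01,  6.33698283e-02,
        5.82089857e-02, -1.53938836e-04]), 'position': array([ 0.2082146 , -0.58858236,  0.24656588]), 'tool_rot': array([-0.57679173,  0.40880633, -0.40771894,  0.57788749]), 'ft_force': array([-0.55841021,  1.00143515,  0.91237667]), 'moment': array([ 0.00154772, -0.03729698,  0.01190765]), 'grip_width': 0.08705214515904139}
side {'fx': 573.316982004941, 'fy': 573.316982004941, 'cx': 305.56956827218005, 'cy': 242.2284691253204, 'extrinsics': array([[-0.97462465, -0.14169291,  0.17329142,  0.32241933],
       [-0.22384266,  0.61304367, -0.75767534,  0.9227517 ],
       [ 0.00112202, -0.77723907, -0.62920439,  0.95452927],
       [ 0.        ,  0.        ,  0.        ,  1.        ]])}
top {'fx': 482.96692929914167, 'fy': 482.96692929914167, 'c
[... 165 characters left out ...]
20e-01,  2.12522230e-03,  1.02878774e-02,
        -6.72447762e-02],
       [-1.04894295e-02, -1.48530948e-01, -9.88852127e-01,
         1.14401559e+00],
       [ 0.00000000e+00,  0.00000000e+00,  0.00000000e+00,
         1.00000000e+00]])}
wrist {'fx': 371.64829954431775, 'fy': 371.64829954431775, 'cx': 315.42310115743953, 'cy': 237.0511673974146, 'mount': array([[ 9.99999183e-01,  9.17776994e-04, -8.90004185e-04,
         4.69215710e-04],
       [ 1.10241887e-03, -2.66520621e-01,  9.63828586e-01,
        -1.37006440e-01],
       [ 6.47375234e-04, -9.63828780e-01, -2.66521415e-01,
         7.27189702e-02],
       [ 0.00000000e+00,  0.00000000e+00,  0.00000000e+00,
         1.00000000e+00]])}
```

View pics/side0.png

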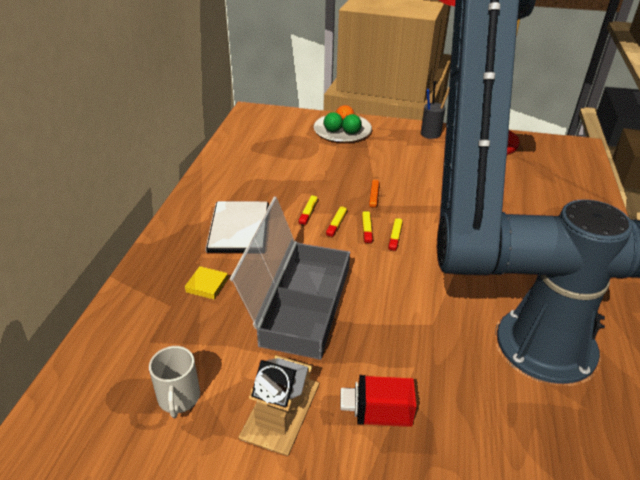

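View pics/top0.png

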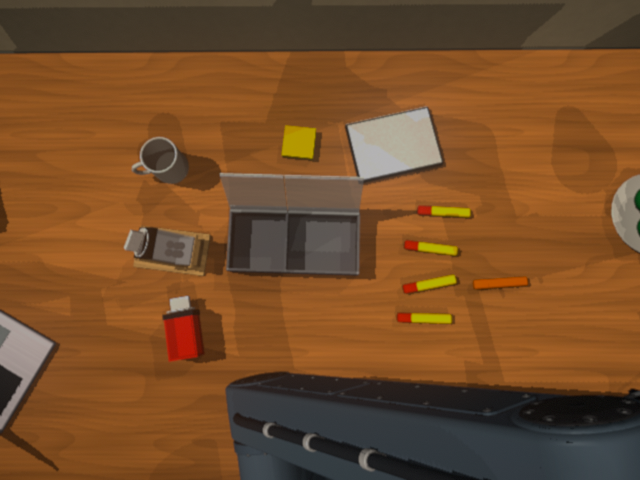

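View pics/wrist0.png

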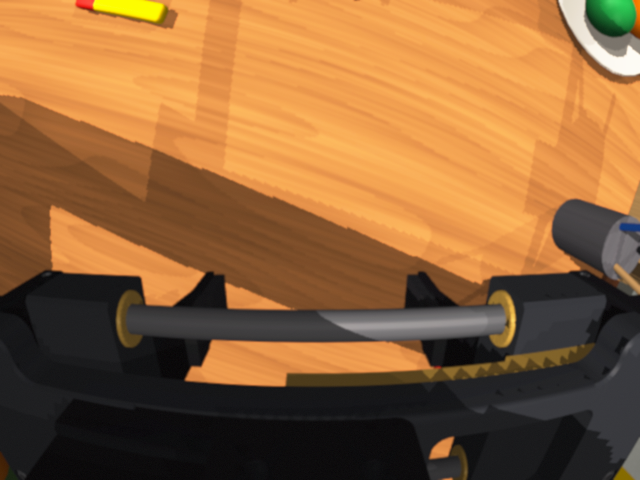

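```bash
cat > h.py <<'E'
import numpy as np, cv2
from rig import robot
from scipy.spatial.transform import Rotation as R
P={n:robot.camera_params(n) for n in ("side","top","wrist")}
def ray(n,u,v):
    p=P[n]; E=p["extrinsics"]
    d=E[:3,:3]@np.array([(u-p["cx"])/p["fx"],(v-p["cy"])/p["fy"],1]); return E[:3,3],d
def onz(n,u,v,z):
    o,d=ray(n,u,v); return o+d*(z-o[2])/d[2]
def proj(n,X):
    p=P[n]; E=p["extrinsics"]; c=(np.asarray(X)-E[:3,3])@E[:3,:3]
    return np.stack([p["fx"]*c[...,0]/c[...,2]+p["cx"],p["fy"]*c[...,1]/c[...,2]+p["cy"]],-1)
def tri(uvs):
    A=np.zeros((3,3));b=np.zeros(3)
    for n,u,v in uvs:
        o,d=ray(n,u,v); d=d/np.linalg.norm(d); M=np.eye(3)-np.outer(d,d); A+=M;b+=M@o
    return np.linalg.solve(A,b)
def pose():
    o=robot.get_obs(); return o["position"],R.from_quat(o["tool_rot"]),o
def wrist_T():
    p,r,_=pose(); T=np.eye(4);T[:3,:3]=r.as_matrix();T[:3,3]=p; return T@P["wrist"]["mount"]
def wproj(X,C):
    p=P["wrist"]; c=(np.atleast_2d(X)-C[:3,3])@C[:3,:3]; rr=np.hypot(c[:,0],c[:,1]); th=np.arctan2(rr,c[:,2])
    return np.stack([p["cx"]+p["fx"]*th*c[:,0]/rr,p["cy"]+p["fx"]*th*c[:,1]/rr],-1)
def wonz(u,v,z,C):
    p=P["wrist"]; a=np.array([u-p["cx"],v-p["cy"]]); r=np.linalg.norm(a); th=r/p["fx"]
    d=C[:3,:3]@np.array([*(a/r*np.sin(th)),np.cos(th)]); return C[:3,3]+d*(z-C[2,3])/d[2]
def crop(im,x0,y0,x1,y1,s,name):
    c=cv2.resize(im[y0:y1,x0:x1],None,fx=s,fy=s,interpolation=cv2.INTER_CUBIC); cv2.imwrite("pics/"+name+".png",c)
def delta(pt,yaxis,xaxis):
    """target tcp pt with tool y=approach, x=jaw -> row shift cm & rotvec in the current measured tool frame"""
    p,r,_=pose(); y=np.array(yaxis,float);y/=np.linalg.norm(y); x=np.array(xaxis,float); x-=y*(x@y); x/=np.linalg.norm(x)
    Rt=R.from_matrix(np.stack([x,y,np.cross(x,y)],1))
    return r.inv().apply(np.array(pt)-p)*100,(r.inv()*Rt).as_rotvec()
E
python3 - <<'E'
import cv2
from h import *
t=cv2.imread("pics/top0.png"); s=cv2.imread("pics/side0.png")
crop(t,220,160,380,280,5,"t_kit"); crop(t,120,210,230,290,7,"t_stand"); crop(t,390,195,540,330,5,"t_pens")
crop(s,230,340,330,460,5,"s_stand"); crop(s,220,180,370,360,4,"s_kit")
E
```

```text
(no output)
```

View pics/t_kit.png

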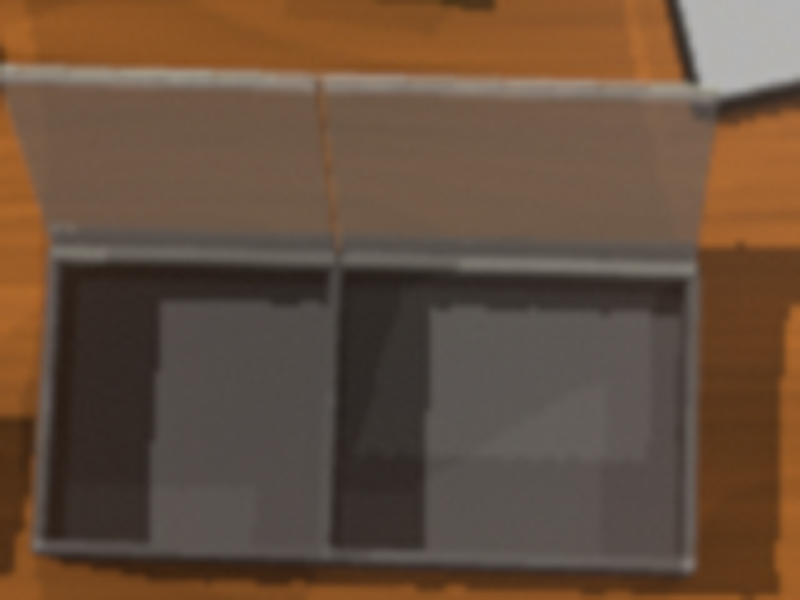

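View pics/t_stand.png

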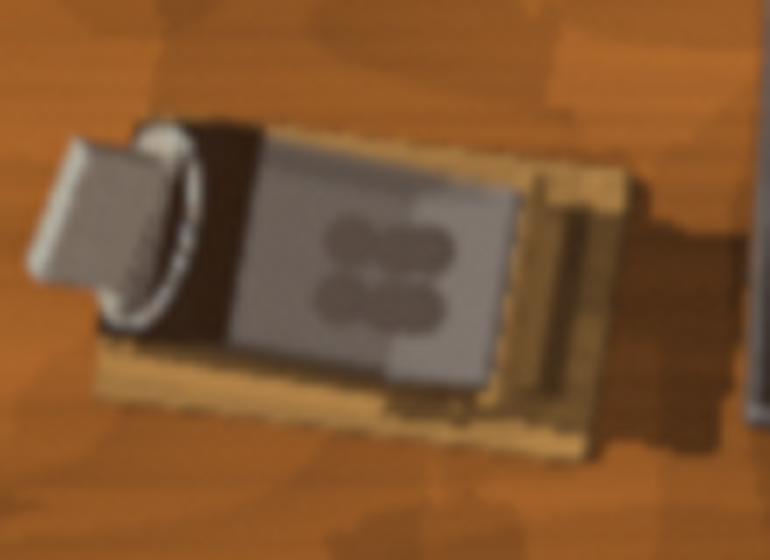

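View pics/t_pens.png

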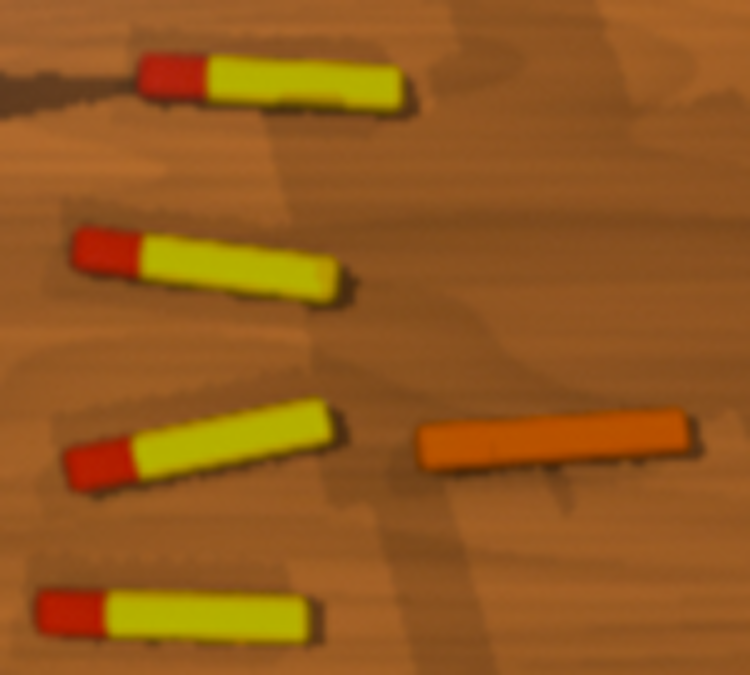

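View pics/s_stand.png

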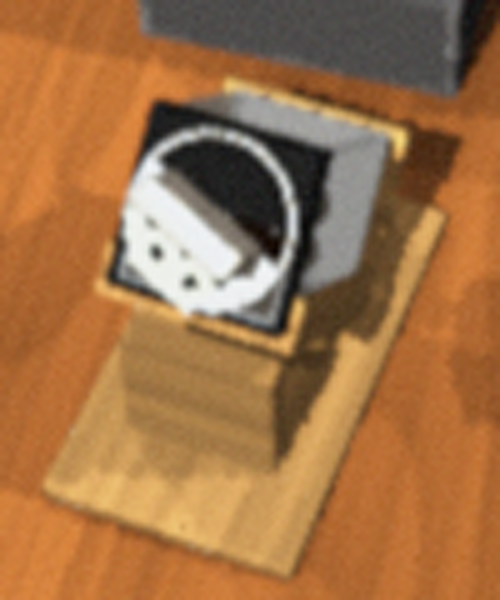

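View pics/s_kit.png

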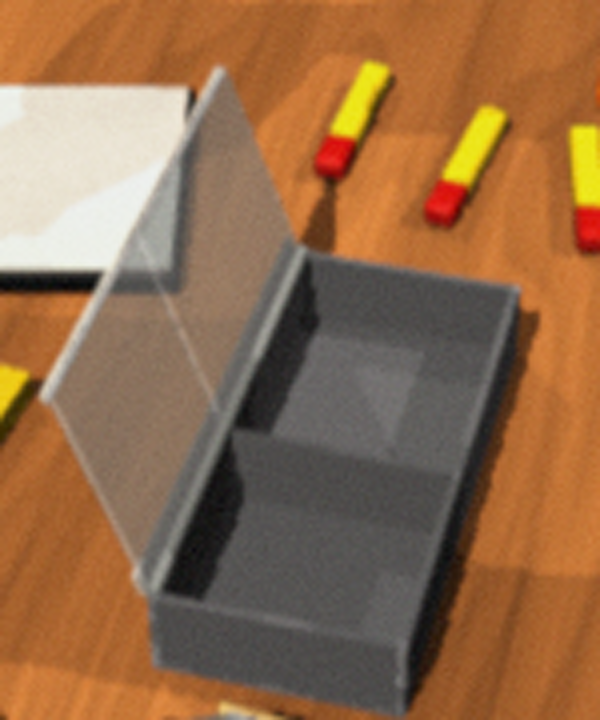

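```bash
cat > fit.py <<'E'
from h import *
from scipy.optimize import least_squares
def un(c,off,s): return ((c[0]+.5)/s-.5+off[0],(c[1]+.5)/s-.5+off[1])
def T2(p,X):
    c,s=np.cos(p[2]),np.sin(p[2]); X=np.asarray(X,float); return np.stack([p[0]+c*X[...,0]-s*X[...,1],p[1]+s*X[...,0]+c*X[...,1],X[...,2]],-1)
def fit(obs,p0):
    def f(p): return np.concatenate([proj(n,T2(p,X))-np.array(uv) for n,uv,X in obs])
    r=least_squares(f,p0,loss="soft_l1"); print(np.round(r.x,4)); print(np.round(f(r.x).reshape(-1,2),1)); return r.x
E
python3 - <<'E'
from fit import *
t=lambda c:un(c,(220,160),5); s=lambda c:un(c,(220,180),4)
k=[("top",t((37,552)),(-.07,.15,.055)),("top",t((694,572)),(-.07,-.15,.055)),("top",t((51,255)),(.07,.15,.055)),("top",t((698,268)),(.07,-.15,.055)),
("side",s((150,598)),(.07,.15,.055)),("side",s((408,643)),(-.07,.15,.055)),("side",s((520,288)),(-.07,-.15,.055)),("side",s((303,250)),(.07,-.15,.055)),("side",s((405,712)),(-.07,.15,0)),("side",s((153,662)),(.07,.15,0))]
kp=fit(k,[.45,0,0])
t=lambda c:un(c,(120,210),7); s=lambda c:un(c,(230,340),5)
def J(x,y,z): return (x,-.045+.7071*(y+z),.047+.7071*(z-y))
q=[("side",s((45,492)),(.05,.085,.004)),("side",s((293,575)),(-.05,.085,.004)),("side",s((445,213)),(-.05,-.085,.004)),
("top",t((630,165)),(.05,-.085,.006)),("top",t((590,460)),(-.05,-.085,.006)),
("top",t((522,190)),J(.032,-.032,0)),("top",t((487,387)),J(-.032,-.032,0))]
sp=fit(q,[.45,.3,0])
for n in("top",):
  for X in [J(0,0,.123),J(.032,-.032,.104),J(-.032,-.032,.104),J(.032,.032,.104),J(-.032,.032,.104),J(.032,-.032,.109)]:
    w=T2(sp,X); print(w.round(4),"top",(np.array(proj("top",w))-[120,210]).round(1)*7,"side",((np.array(proj("side",w))-[230,340])*5).round(0))
t=lambda c:un(c,(390,195),5)
for e in [((138,73),(403,90)),((73,248),(338,282)),((66,470),(330,420)),((36,610),(310,620))]:
    a,b=[onz("top",*t(c),.014) for c in e]; print("pen",((a+b)/2).round(4),np.linalg.norm(a-b).round(4),np.degrees(np.arctan2(*(a-b)[:2])).round(1))
E
```

```text
[ 0.5314 -0.004  -0.0283]
[[-0.5  0.7]
 [ 1.   0.3]
 [ 0.1 -0.6]
 [ 1.   0. ]
 [-0.4 -0.5]
 [-0.1  1.1]
 [ 0.1 -0.7]
 [-0.8 -0.3]
 [ 0.2  1.2]
 [ 0.2  0.9]]
[ 0.5176  0.2903 -0.1135]
[[-0.6  0.4]
 [ 0.3  0.3]
 [-0.3  0.1]
 [ 0.2  0.7]
 [-0.3  0.2]
 [ 0.4 -0.2]
 [ 1.1 -0.2]]
[0.5223 0.332  0.134 ] top [ 93.1 218.4] side [196. 221.]
[0.55   0.2925 0.1432] top [217.  123.2] side [150. 103.]
[0.4864 0.2998 0.1432] top [182.  333.2] side [317. 150.]
[0.5552 0.3375 0.0979] top [126.  130.9] side [107. 279.]
[0.4916 0.3447 0.0979] top [ 91.7 332.5] side [274. 330.]
[0.5504 0.296  0.1467] top [201.6 119.7] side [146. 104.]
pen [ 0.6104 -0.3575  0.014 ] 0.1256 3.9
pen [ 0.5226 -0.3235  0.014 ] 0.1248 7.5
pen [ 0.4382 -0.3172  0.014 ] 0.1255 -10.6
pen [ 0.3602 -0.3029  0.014 ] 0.1258 2.1
```

```bash
cat >> fit.py <<'E'
SP=np.array([ 0.5176,0.2903,-0.1135]); KP=np.array([0.5314,-0.004,-0.0283])
def J(x,y,z): return (x,-.045+.7071*(y+z),.047+.7071*(z-y))
JW=lambda x,y,z:T2(SP,J(x,y,z))
def barpts(a):
    u=np.array([np.cos(a),-np.sin(a)]); v=np.array([np.sin(a),np.cos(a)])
    return [JW(*(s*.022*u+k*.006*v),.137) for s,k in((1,1),(1,-1),(-1,-1),(-1,1))]
E
python3 - <<'E'
from fit import *
im={n:cv2.imread(f"pics/{n}0.png") for n in("top","side")}
rows=[]
for a in (.2,.35,.5,.65):
    r=[]
    for n,o,s in(("top",(120,215),6),("side",(240,350),5)):
        w,h=(60,60)if n=="top" else (70,70)
        c=cv2.resize(im[n][o[1]:o[1]+h,o[0]:o[0]+w],(300,300),interpolation=cv2.INTER_CUBIC); k=300/w
        pts=[((proj(n,X)-o+.5)*k-.5).astype(int) for X in barpts(a)]
        cv2.polylines(c,[np.array(pts)],True,(0,255,0),1); cv2.circle(c,tuple(map(int,pts[0])),3,(255,0,0),-1); r.append(c)
    rows.append(np.vstack(r))
cv2.imwrite("pics/bar.png",cv2.resize(np.hstack(rows),(800,400)))
E
```

```text
(no output)
```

View pics/bar.png

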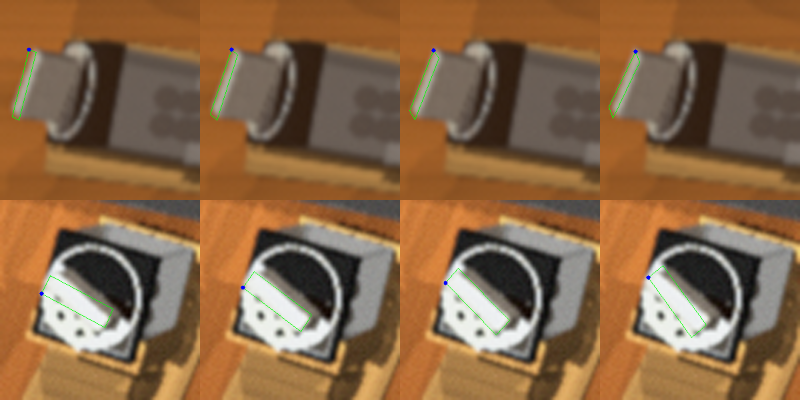

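```bash
python3 - <<'E'
from fit import *
p,r,o=pose(); print(r.as_matrix().round(3))
Rs=R.from_euler("z",SP[2]); zj=Rs.apply([0,.7071,.7071]); yj=Rs.apply([0,.7071,-.7071]); xj=Rs.apply([1,0,0])
a=.47
jaw=np.sin(a)*xj+np.cos(a)*yj
pre=JW(0,0,.23)
for s in(1,-1):
    print(s,[x.round(2) for x in delta((.5,-.3,.38),-zj,s*jaw)],[x.round(2) for x in delta((.55,.25,.40),-zj,s*jaw)],[x.round(2) for x in delta(pre,-zj,s*jaw)])
print(pre, JW(0,0,.138))
E
```

```text
[[ 0.333 -0.     0.943]
 [-0.943  0.002  0.333]
 [-0.002 -1.     0.   ]]
1 [array([-17.52, -13.28,  37.14]), array([-0.96, -2.08, -0.01])] [array([-67.72, -15.19,  60.18]), array([-0.96, -2.08, -0.01])] [array([-83.14,   3.87,  63.61]), array([-0.96, -2.08, -0.01])]
-1 [array([-17.52, -13.28,  37.14]), array([ 0.01,  0.87, -0.81])] [array([-67.72, -15.19,  60.18]), array([ 0.01,  0.87, -0.81])] [array([-83.14,   3.87,  63.61]), array([ 0.01,  0.87, -0.81])]
[0.5309227  0.40717612 0.209633  ] [0.523555   0.34254149 0.1445798 ]
```

{"fn": "carry_out", "kwargs": {"moves": [[1,-4,-8,12,0,0,0],[1,-9,-12,22,0,0,0],[1,-13,-14,30,0,0,0],[1,-17,-15,37,0,0,0],[1,-22,-16,40,0,0,0],[1,-27,-16,43,0,0,0],[1,-32,-16,46,0,0.1,-0.1],[1,-37,-16,48,0,0.22,-0.2],[1,-42,-16,50,0,0.33,-0.3],[1,-47,-16,52,0,0.45,-0.4],[1,-52,-16,54,0,0.55,-0.5],[1,-57,-16,56,0,0.65,-0.6],[1,-62,-16,58,0,0.75,-0.7],[1,-67,-15,60,0.01,0.87,-0.81],[1,-67,-15,60,0.01,0.87,-0.81],[1,-67,-15,60,0.01,0.87,-0.81],[1,-67,-15,60,0.01,0.87,-0.81]]}}

```text
time: 1.85
position: [0.5161, 0.0462, 0.3879]
tool_rot: [0.466, -0.352, 0.797, -0.157]
ft_force: [0.9, -0.9, -0.2]
grip_width: 0.0871
```

```bash
cat > d.py <<'E'
from fit import *
Rs=R.from_euler("z",SP[2]); zj=Rs.apply([0,.7071,.7071]); yj=Rs.apply([0,.7071,-.7071]); xj=Rs.apply([1,0,0])
Rk=R.from_euler("z",KP[2]); xk=Rk.apply([1,0,0]); yk=Rk.apply([0,1,0])
def K(x,y,z): return T2(KP,(x,y,z))
def show(*a): 
    print(*[np.round(x,2) for x in delta(*a)])
def st():
    p,r,o=pose(); print("t",round(o["time"],2),"p",p.round(4),"q",o["q"].round(3),"F",o["ft_force"].round(1),"w",round(o["grip_width"],4)); print("y",r.as_matrix()[:,1].round(3),"x",r.as_matrix()[:,0].round(3))
E
python3 - <<'E'
from d import *
st()
a=.47; jaw=-(np.sin(a)*xj+np.cos(a)*yj)
show(JW(0,0,.28),-zj,jaw)
show(JW(0,0,.23),-zj,jaw)
E
```

```text
t 1.85 p [0.5161 0.0462 0.3879] q [ 0.236  0.42   1.452 -0.728  1.59   2.492] F [ 0.9 -0.9 -0.2] w 0.0871
y [-0.077 -0.703 -0.707] x [-0.517 -0.578  0.631]
[-32.88 -17.89 -19.38] [-0.  0. -0.]
[-32.88 -12.89 -19.39] [-0.  0. -0.]
```

{"fn": "carry_out", "kwargs": {"moves": [[1,-4,-3,-2,0,-0.15,0],[1,-8,-6,-5,0,-0.3,0],[1,-12,-9,-7,0,-0.45,0],[1,-16,-12,-10,0,-0.6,0],[1,-20,-15,-13,0,-0.75,0],[1,-25,-18,-16,0,-0.9,0],[1,-29,-18,-18,0,-1.05,0],[1,-32.9,-17.9,-19.4,0,-1.2,0],[1,-32.9,-17.9,-19.4,0,-1.35,0],[1,-32.9,-17.9,-19.4,0,-1.5,0],[1,-32.9,-17.9,-19.4,0,-1.65,0],[1,-32.9,-17.9,-19.4,0,-1.8,0],[1,-32.9,-17.9,-19.4,0,-1.95,0],[1,-32.9,-17.9,-19.4,0,-2.1,0],[1,-32.9,-17.9,-19.4,0,-2.25,0],[1,-32.9,-17.9,-19.4,0,-2.4,0],[1,-32.9,-17.9,-19.4,0,-2.55,0],[1,-32.9,-17.9,-19.4,0,-2.7,0],[1,-32.9,-15,-19.4,0,-2.85,0],[1,-32.9,-13,-19.4,0,-3.0,0]]}}

```text
time: 3.85
position: [0.5315, 0.4048, 0.2118]
tool_rot: [0.826, 0.134, -0.41, -0.362]
ft_force: [-0.2, -0.3, -0.0]
grip_width: 0.0871
```

```bash
python3 - <<'E'
from d import *
st()
a=.47; jaw=(np.sin(a)*xj+np.cos(a)*yj)
show(JW(0,0,.20),-zj,jaw)
show(JW(0,0,.139),-zj,jaw)
C=wrist_T(); im=robot.camera("wrist")[:,:,::-1]; cv2.imwrite("pics/w1.png",im)
cv2.imwrite("pics/s1.png",robot.camera("side")[:,:,::-1])
E
```

```text
t 3.85 p [0.5315 0.4048 0.2118] q [ 0.691  0.917  0.944 -0.539  1.857 -0.165] F [-0.2 -0.3 -0. ] w 0.0871
y [-0.076 -0.702 -0.709] x [ 0.629  0.518 -0.58 ]
[0.2  2.99 0.26] [ 0.   -0.13  0.  ]
[0.17 9.09 0.27] [ 0.   -0.13  0.  ]
```

View pics/w1.png

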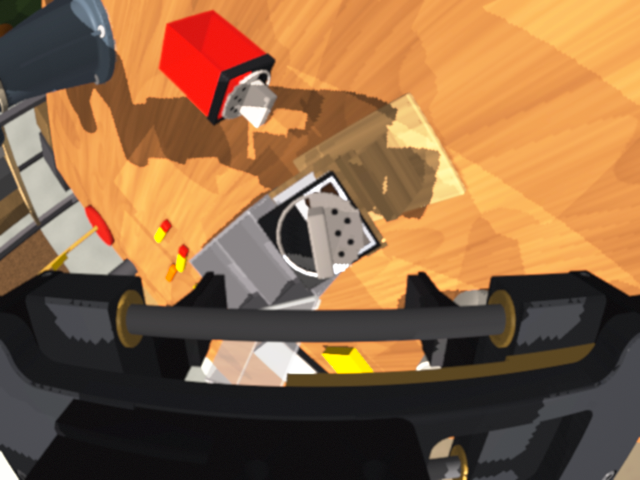

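View pics/s1.png

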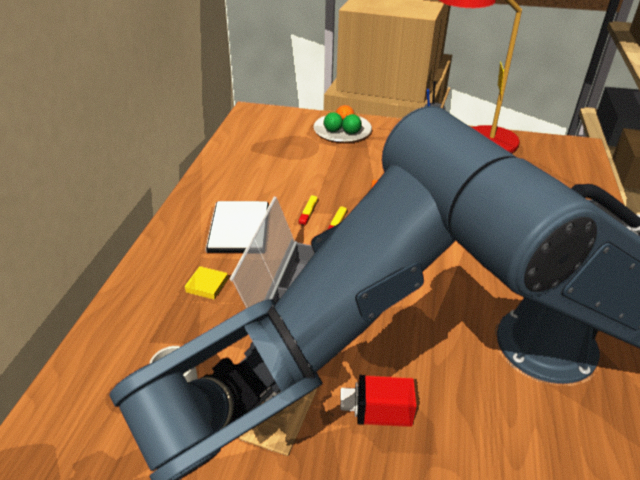

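{"fn": "carry_out", "kwargs": {"force": 15, "moves": [[0.6,0.2,2,0.25,0,-0.13,0],[0.6,0.2,4,0.25,0,-0.13,0],[0.6,0.2,6,0.25,0,-0.13,0],[0.5,0.2,8,0.25,0,-0.13,0],[0.4,0.2,9.1,0.25,0,-0.13,0],[0.4,0.2,9.1,0.25,0,-0.13,0],[0.4,0.2,9.1,0.25,0,-0.13,0]]}}

```text
time: 4.65
position: [0.525, 0.3446, 0.147]
tool_rot: [0.8, 0.156, -0.458, -0.354]
ft_force: [0.4, 0.5, -0.4]
grip_width: 0.0399
```

```bash
python3 - <<'E'
from d import *
st()
a=.47; jaw=(np.sin(a)*xj+np.cos(a)*yj)
show(JW(0,0,.139),-zj,jaw)
cv2.imwrite("pics/w2.png",robot.camera("wrist")[:,:,::-1])
E
```

```text
t 4.65 p [0.525  0.3446 0.147 ] q [ 0.636  0.92   1.138 -0.549  1.659 -0.227] F [ 0.4  0.5 -0.4] w 0.0399
y [-0.075 -0.701 -0.709] x [ 0.531  0.574 -0.623]
[-0.04  0.23  0.12] [ 0.   -0.01  0.01]
```

View pics/w2.png

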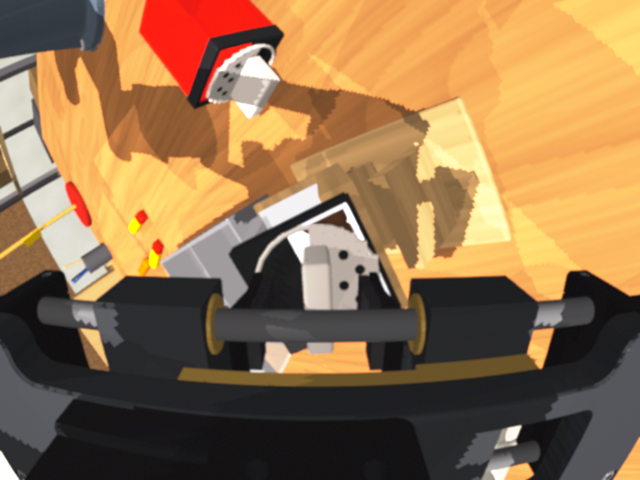

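{"fn": "carry_out", "kwargs": {"force": 15, "moves": [[0.2,0,0.2,0.1,0,0,0],[0,0,0.2,0.1,0,0,0],[0,0,0.2,0.1,0,0,0],[0,0,0.2,0.1,0,0,0],[0,0,0.2,0.1,0,0,0]]}}

```text
time: 5.2
position: [0.5238, 0.3432, 0.1448]
tool_rot: [0.8, 0.157, -0.459, -0.354]
ft_force: [0.6, 1.5, 0.5]
grip_width: 0.0119
```

```bash
python3 - <<'E'
from d import *
st()
cv2.imwrite("pics/w3.png",robot.camera("wrist")[:,:,::-1])
E
```

```text
t 5.2 p [0.5238 0.3432 0.1448] q [ 0.636  0.921  1.144 -0.549  1.653 -0.225] F [0.6 1.5 0.5] w 0.0119
y [-0.074 -0.701 -0.71 ] x [ 0.53   0.575 -0.624]
```

View pics/w3.png

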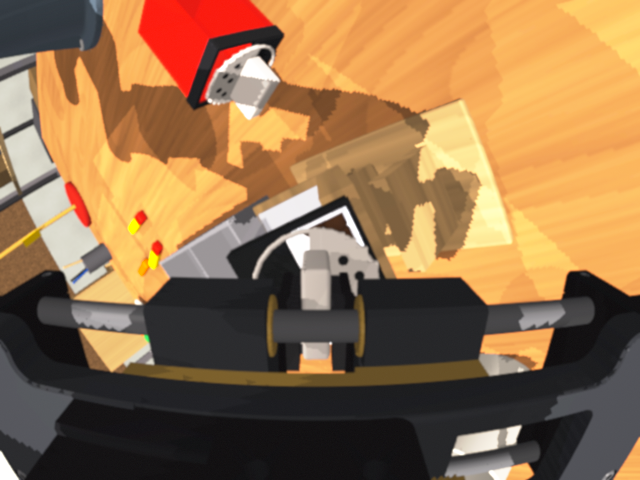

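{"fn": "carry_out", "kwargs": {"moves": [[0,0,0,0,0,0.14,0],[0,0,0,0,0,0.28,0],[0,0,0,0,0,0.42,0],[0,0,0,0,0,0.56,0],[0,0,0,0,0,0.7,0],[0,0,0,0,0,0.84,0],[0,0,0,0,0,0.98,0],[0,0,0,0,0,1.12,0],[0,0,0,0,0,1.26,0],[0,0,0,0,0,1.4,0],[0,0,0,0,0,1.54,0],[0,0,0,0,0,1.68,0],[0,0,0,0,0,1.82,0],[0,0,0,0,0,1.96,0],[0,0,0,0,0,2.1,0],[0,0,0,0,0,2.24,0],[0,0,0,0,0,2.38,0],[0,0,0,0,0,2.5,0],[0,0,0,0,0,2.62,0],[0,0,0,0,0,2.62,0]]}}

```text
time: 7.25
position: [0.5235, 0.3435, 0.145]
tool_rot: [0.65, -0.302, 0.654, -0.242]
ft_force: [0.5, 3.5, 1.1]
grip_width: 0.0121
```

```bash
python3 - <<'E'
from d import *
st();p,r,o=pose();print(o["moment"])
x=r.as_matrix()[:,0]; print("jaw dial angle",np.arctan2(x@xj,x@yj))
cv2.imwrite("pics/w4.png",robot.camera("wrist")[:,:,::-1])
E
```

```text
t 7.25 p [0.5235 0.3435 0.145 ] q [ 0.636  0.92   1.144 -0.548  1.654  2.395] F [0.5 3.5 1.1] w 0.0121
y [-0.075 -0.7   -0.71 ] x [-0.038 -0.709  0.704]
[ 0.73817418  0.0719936  -0.19458713]
jaw dial angle 3.0991197260236754
```

View pics/w4.png

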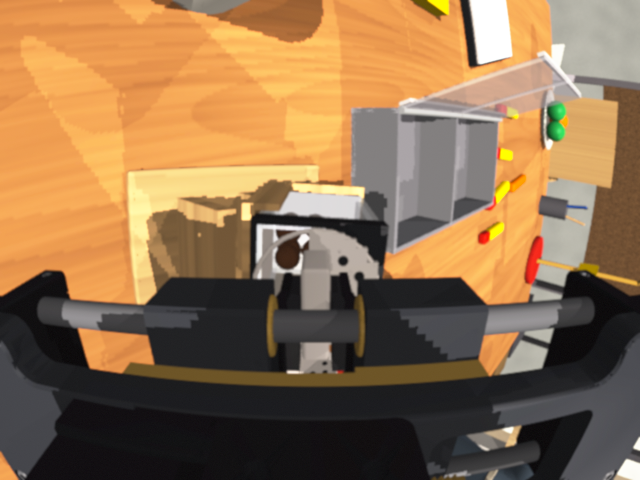

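{"fn": "carry_out", "kwargs": {"moves": [[0,0,0,0,0,0.05,0],[0,0,0,0,0,0.1,0],[0,0,0,0,0,0.12,0],[0,0,0,0,0,0.12,0]]}}

```text
time: 7.7
position: [0.5234, 0.3428, 0.1456]
tool_rot: [0.61, -0.315, 0.692, -0.223]
ft_force: [-0.7, 2.8, 5.0]
grip_width: 0.0115
```

```bash
python3 - <<'E'
from d import *
st();p,r,o=pose();print(o["moment"])
x=r.as_matrix()[:,0]; print("jaw dial angle",np.arctan2(x@xj,x@yj))
E
```

```text
t 7.7 p [0.5234 0.3428 0.1456] q [ 0.636  0.92   1.145 -0.549  1.655  2.513] F [-0.7  2.8  5. ] w 0.0115
y [-0.075 -0.702 -0.708] x [-0.155 -0.693  0.704]
[ 0.13018642  0.33874959 -0.09181427]
jaw dial angle -3.065864186783509
```

{"fn": "carry_out", "kwargs": {"moves": [[0.1,0,0,0,0,0,0],[0.25,0,0,0,0,0,0],[0.35,0,-0.5,0,0,0,0],[0.4,0,-3,0,0,0,0],[0.4,0,-6,0,0,0,0],[0.6,0,-10,0,0,0,0],[1,0,-14,0,0,0,0],[1,0,-18,0,0,0,0],[1,0,-18,0,0,0,0]]}}

```text
time: 8.6
position: [0.5378, 0.473, 0.2763]
tool_rot: [0.607, -0.316, 0.693, -0.228]
ft_force: [0.8, 0.7, -0.2]
grip_width: 0.0584
```

```bash
python3 - <<'E'
from d import *
st()
cv2.imwrite("pics/w5.png",robot.camera("wrist")[:,:,::-1])
# pre-grasp of jar: approach along yj, jaw along xj, TCP at jar (0,-.10,z)
for s in (1,-1):
    show(JW(0,-.12,.10),yj,s*xj); show(JW(0,-.12,.055),yj,s*xj); show(JW(0,-.010,.055),yj,s*xj)
print(JW(0,-.12,.055),yj)
E
```

```text
t 8.6 p [0.5378 0.473  0.2763] q [ 0.748  0.952  0.681 -0.557  2.069  2.379] F [ 0.8  0.7 -0.2] w 0.0584
y [-0.068 -0.697 -0.714] x [-0.16  -0.699  0.697]
[12.11 22.    0.85] [ 1.16 -1.26  1.27]
[12.14 26.5   0.82] [ 1.16 -1.26  1.27]
[ 1.17 26.57 -0.04] [ 1.16 -1.26  1.27]
[12.11 22.    0.85] [-1.25  1.16  1.14]
[12.14 26.5   0.82] [-1.25  1.16  1.14]
[ 1.17 26.57 -0.04] [-1.25  1.16  1.14]
[0.50729802 0.19992377 0.1707425 ] [ 0.08008365  0.70255037 -0.7071    ]
```

View pics/w5.png

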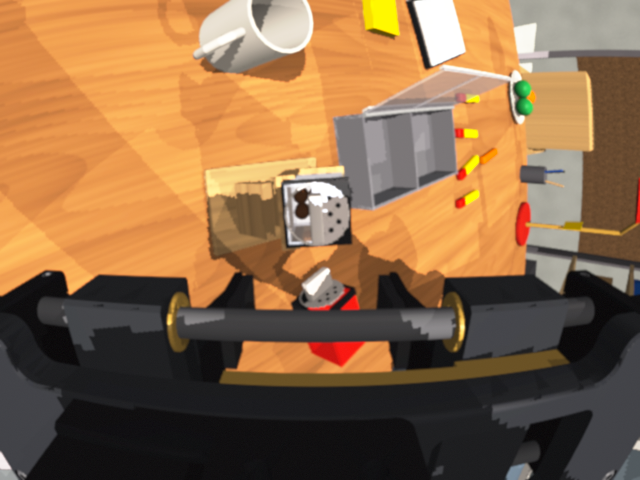

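```bash
python3 - <<'E'
from d import *
p,r,o=pose()
for f in(.35,.7,1):
  # tilt interpolate: y vector angle from current (-45) to 0
  th=-np.pi/4*(1-f); y=Rs.apply([0,np.sin(th),-np.cos(th)])
  ph=-(1.35)*(1-f)
  # jaw: rotate xj around y by roll
  xx=R.from_rotvec(y*ph).apply(xj); xx2=R.from_rotvec(-y*ph).apply(xj)
  pt=p*(1-f)+np.array([.50,.30,.40])*f
  print(f,[np.round(v,2) for v in delta(pt,y,xx)],[np.round(v,2) for v in delta(pt,y,xx2)])
E
```

```text
0.35 [array([ 7.47,  1.13, -0.05]), array([ 0.33, -2.51,  0.14])] [array([ 7.47,  1.13, -0.05]), array([ 0.08, -0.77,  0.26])]
0.7 [array([14.93,  2.27, -0.09]), array([ 0.52, -1.99,  0.39])] [array([14.93,  2.27, -0.09]), array([ 0.29, -1.21,  0.5 ])]
1 [array([21.33,  3.24, -0.13]), array([ 0.58, -1.55,  0.64])] [array([21.33,  3.24, -0.13]), array([ 0.58, -1.55,  0.64])]
```

{"fn": "carry_out", "kwargs": {"moves": [[1,2,0.3,0,0.02,-0.15,0.05],[1,4,0.6,0,0.03,-0.3,0.1],[1,6,0.9,0,0.05,-0.45,0.15],[1,7.5,1.1,0,0.06,-0.6,0.2],[1,9,1.4,0,0.08,-0.75,0.26],[1,11,1.7,0,0.15,-0.9,0.34],[1,13,2,0,0.22,-1.05,0.42],[1,15,2.3,0,0.29,-1.2,0.5],[1,17,2.6,0,0.37,-1.3,0.54],[1,19,2.9,0,0.45,-1.4,0.58],[1,21.3,3.2,0,0.52,-1.5,0.62],[1,21.3,3.2,0,0.58,-1.55,0.64],[1,21.3,3.2,0,0.58,-1.55,0.64]]}}

```text
time: 9.95
position: [0.5003, 0.296, 0.3985]
tool_rot: [0.709, -0.045, 0.042, -0.702]
ft_force: [0.6, -0.1, 0.3]
grip_width: 0.087
```

```bash
python3 - <<'E'
from d import *
st()
show(JW(0,-.20,.055),yj,xj); show(JW(0,-.12,.055),yj,xj); show(JW(0,-.010,.055),yj,xj)
print(JW(0,-.2,.055))
E
```

```text
t 9.95 p [0.5003 0.296  0.3985] q [ 0.346  0.336  1.329 -0.007  1.485  0.47 ] F [ 0.6 -0.1  0.3] w 0.087
y [-0.005 -0.009 -1.   ] x [ 0.992 -0.123 -0.004]
[  2.    17.27 -14.93] [ 0.8  -0.01  0.  ]
[ 1.97 22.87 -9.22] [ 0.8  -0.01  0.  ]
[ 1.92 30.57 -1.37] [ 0.8  -0.01  0.  ]
[0.50089133 0.14371974 0.2273105 ]
```

{"fn": "carry_out", "kwargs": {"moves": [[1,0.4,2.5,-3,0.14,0,0],[1,0.8,5,-6,0.28,0,0],[1,1.2,8,-9,0.42,0,0],[1,1.6,11,-12,0.56,0,0],[1,2,14,-14,0.7,0,0],[1,2,17.3,-14.9,0.8,-0.01,0],[1,2,19.5,-12.7,0.8,-0.01,0],[1,2,21.5,-10.6,0.8,-0.01,0],[1,2,22.9,-9.2,0.8,-0.01,0],[1,2,22.9,-9.2,0.8,-0.01,0],[1,2,22.9,-9.2,0.8,-0.01,0]]}}

```text
time: 11.05
position: [0.5085, 0.2035, 0.1704]
tool_rot: [-0.38, 0.022, -0.051, 0.924]
ft_force: [0.1, -0.1, -0.1]
grip_width: 0.0868
```

```bash
python3 - <<'E'
from d import *
st()
show(JW(0,-.06,.055),yj,xj); show(JW(0,-.010,.055),yj,xj)
cv2.imwrite("pics/w6.png",robot.camera("wrist")[:,:,::-1])
cv2.imwrite("pics/t6.png",robot.camera("top")[:,:,::-1])
E
```

```text
t 11.05 p [0.5085 0.2035 0.1704] q [-0.219  0.619  1.907  0.984  1.014 -0.825] F [ 0.1 -0.1 -0.1] w 0.0868
y [ 0.077  0.707 -0.703] x [ 0.994 -0.11  -0.002]
[-0.06  5.71 -0.27] [-0.01  0.   -0.  ]
[-0.04 10.71 -0.3 ] [-0.01  0.   -0.  ]
```

View pics/w6.png

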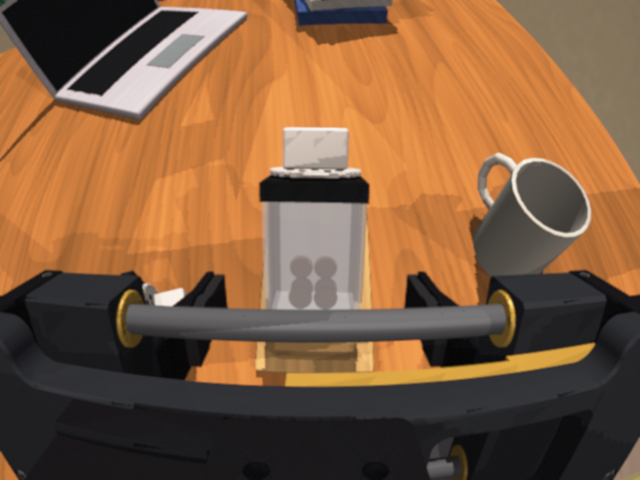

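View pics/t6.png

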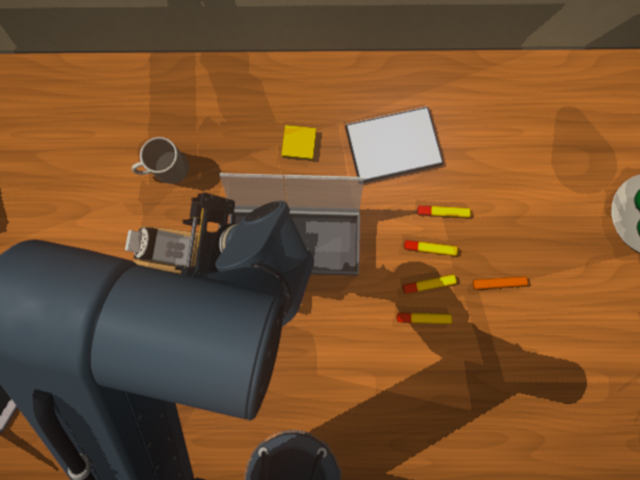

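{"fn": "carry_out", "kwargs": {"force": 25, "moves": [[1,0,2,-0.1,0,0,0],[1,0,4,-0.2,0,0,0],[1,0,6,-0.3,0,0,0],[1,0,8,-0.3,0,0,0],[1,0,9.6,-0.3,0,0,0],[1,0,10.6,-0.3,0,0,0],[1,0,10.6,-0.3,0,0,0],[0.6,0,10.6,-0.3,0,0,0],[0.5,0,10.6,-0.3,0,0,0],[0.5,0,10.6,-0.3,0,0,0],[0.5,0,10.6,-0.3,0,0,0],[0.5,0,10.6,-0.3,0,0,0]]}}

```text
time: 12.35
position: [0.5173, 0.2756, 0.095]
tool_rot: [-0.379, 0.02, -0.052, 0.924]
ft_force: [-4.4, -3.9, 5.0]
grip_width: 0.064
```

```bash
python3 - <<'E'
from d import *
st()
Ri=pose()[1].inv()
g,c=pose()[0],None
print("jar coords of tcp", [(g-JW(0,0,0))@v for v in (xj,yj,zj)])
show(g-yj*.10,yj,xj)
E
```

```text
t 12.35 p [0.5173 0.2756 0.095 ] q [-0.068  0.778  1.893  1.183  0.875 -0.942] F [-4.4 -3.9  5. ] w 0.064
y [ 0.08   0.707 -0.703] x [ 0.994 -0.111  0.002]
jar coords of tcp [np.float64(0.0013491274108140864), np.float64(-0.0124601041253169), np.float64(0.05539977000640008)]
[ -0.01 -10.     0.06] [-0.01  0.   -0.  ]
```

```bash
cat >> d.py <<'E'
def pour(tau,x,y,z):
    t=np.radians(tau); show(K(x,y,z),-yk*np.sin(t)-np.array([0,0,1])*np.cos(t),xk)
E
python3 - <<'E'
from d import *
print(K(-.022,.04,.22))
g=pose()[0]
show(g-yj*.12,yj,xj)
for a in((-45,-.022,.06,.22),(-45,-.022,.04,.20),(-20,-.022,.04,.17),(5,-.022,.04,.15),(30,-.022,.05,.13),(50,-.022,.075,.115)): pour(*a)
E
```

```text
[0.51054066 0.0366065  0.22      ]
[-1.0e-02 -1.2e+01  7.0e-02] [-0.01  0.   -0.  ]
[  1.83 -24.32  -6.46] [-0.01 -0.06  0.06]
[  1.99 -24.33  -9.28] [-0.01 -0.06  0.06]
[  1.99 -22.22 -11.42] [-0.44 -0.07  0.05]
[  1.98 -20.81 -12.84] [-0.88 -0.08  0.03]
[  1.9  -18.7  -13.56] [-1.31 -0.09  0.01]
[  1.69 -15.87 -12.88] [-1.66 -0.09 -0.  ]
```

{"fn": "carry_out", "kwargs": {"moves": [[0.5,0,-1,0,0,0,0],[0.5,0,-2.5,0,0,0,0],[0.5,0,-5,0,0,0,0],[0.5,0,-8,0,0,0,0],[0.5,0,-11,0,0,0,0],[0.5,0,-14,0,0,0,0],[0.5,0.5,-17,-1,0,-0.01,0.01],[0.5,1,-20,-3,0,-0.03,0.03],[0.5,1.4,-22.5,-5,0,-0.05,0.05],[0.5,1.8,-24.3,-7,-0.01,-0.06,0.06],[0.5,2,-24.3,-8.5,-0.01,-0.06,0.06],[0.5,2,-24.3,-9.3,-0.01,-0.06,0.06],[0.5,2,-24.3,-9.3,-0.01,-0.06,0.06]]}}

```text
time: 13.65
position: [0.5101, 0.037, 0.1983]
tool_rot: [-0.384, 0.006, -0.012, 0.923]
ft_force: [-0.2, 0.3, -1.0]
grip_width: 0.0643
```

```bash
python3 - <<'E'
from d import *
st()
cv2.imwrite("pics/s7.png",robot.camera("side")[:,:,::-1])
for a in((-45,-.022,.04,.20),(-20,-.022,.04,.17),(5,-.022,.04,.15),(30,-.022,.05,.13),(50,-.022,.075,.115)): pour(*a)
E
```

```text
t 13.65 p [0.5101 0.037  0.1983] q [-0.519  0.598  1.784  0.705  1.281 -0.885] F [-0.2  0.3 -1. ] w 0.0643
y [ 0.018  0.704 -0.71 ] x [ 1.    -0.027 -0.001]
[ 0.05 -0.17  0.  ] [ 0.  0. -0.]
[ 0.05  1.96 -2.11] [-0.43  0.   -0.  ]
[ 0.05  3.38 -3.52] [-0.87  0.   -0.  ]
[ 0.05  5.5  -4.22] [-1.31  0.   -0.  ]
[ 0.06  8.33 -3.5 ] [-1.65  0.   -0.  ]
```

View pics/s7.png

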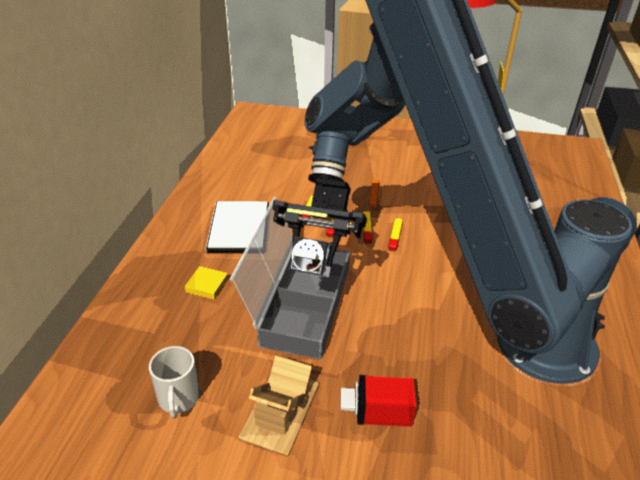

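{"fn": "carry_out", "kwargs": {"moves": [[0.5,0,0.6,-0.7,-0.14,0,0],[0.5,0,1.3,-1.4,-0.28,0,0],[0.5,0,1.9,-2.1,-0.42,0,0],[0.5,0,2.4,-2.5,-0.56,0,0],[0.5,0,2.9,-3,-0.7,0,0],[0.5,0,3.3,-3.5,-0.84,0,0],[0.5,0,3.9,-3.7,-0.98,0,0],[0.5,0,4.6,-3.9,-1.12,0,0],[0.5,0,5.3,-4.2,-1.26,0,0],[0.5,0,6.2,-4.1,-1.4,0,0],[0.5,0,7.2,-3.8,-1.54,0,0],[0.5,0,8.3,-3.5,-1.65,0,0],[0.5,0,8.3,-3.5,-1.65,0,0],[0.5,0,8.3,-3.5,-1.65,0,0],[0.5,0,8.3,-3.5,-1.65,0,0],[0.5,0,8.3,-3.5,-1.65,0,0],[0.5,0,8.3,-3.5,-1.65,0,0]]}}

```text
time: 15.4
position: [0.5123, 0.0696, 0.1169]
tool_rot: [0.939, -0.013, 0.007, -0.344]
ft_force: [-0.8, -0.3, -0.2]
grip_width: 0.0642
```

```bash
python3 - <<'E'
from d import *
st()
cv2.imwrite("pics/s8.png",robot.camera("side")[:,:,::-1])
cv2.imwrite("pics/t8.png",robot.camera("top")[:,:,::-1])
cv2.imwrite("pics/w8.png",robot.camera("wrist")[:,:,::-1])
E
```

```text
t 15.4 p [0.5123 0.0696 0.1169] q [ 0.312  0.816  1.662 -0.879  1.209  0.905] F [-0.8 -0.3 -0.2] w 0.0642
y [-0.019 -0.763 -0.646] x [ 1.    -0.028  0.004]
```

View pics/s8.png

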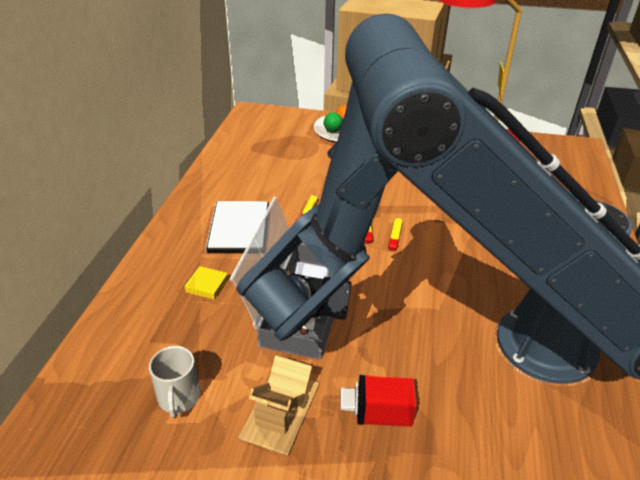

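View pics/w8.png

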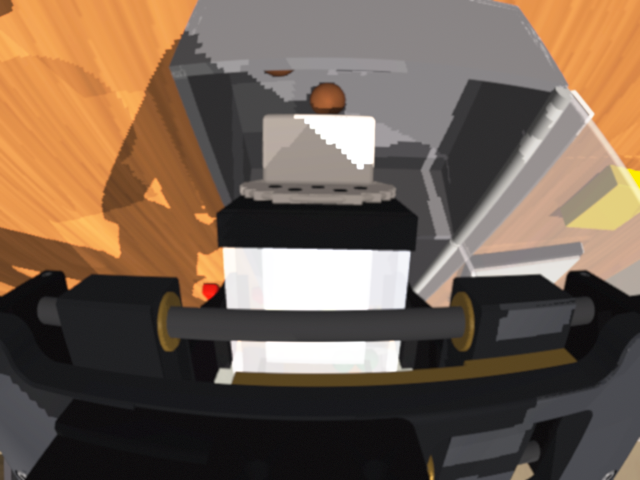

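{"fn": "carry_out", "kwargs": {"moves": [[0.5,0,-0.8,-0.5,0,0,0],[0.5,0,-1.2,-2,-0.12,0,0],[0.5,0,-1,0,-0.2,0,0],[0.5,1,-1.2,-2,-0.2,0,0],[0.5,-0.5,-1,0,-0.2,0,0],[0.5,0.5,-1.2,-2,-0.2,0,0],[0.5,0,-1,0,-0.2,0,0],[0.5,0,-1.2,-2,-0.2,0,0],[0.5,0,-1,0,-0.2,0,0],[0.5,0,-1,0,-0.2,0,0],[0.5,0,-1,0,-0.2,0,0]]}}

```text
time: 16.65
position: [0.5121, 0.0785, 0.122]
tool_rot: [0.969, -0.012, 0.004, -0.248]
ft_force: [-0.7, 0.3, -1.0]
grip_width: 0.0642
```

```bash
python3 - <<'E'
from d import *
st()
cv2.imwrite("pics/w9.png",robot.camera("wrist")[:,:,::-1])
for a in((50,-.022,.075,.13),(30,-.022,.05,.15),(5,-.022,.04,.16),(-20,-.022,.04,.18),(-45,-.022,.04,.20)): pour(*a)
E
```

```text
t 16.65 p [0.5121 0.0785 0.122 ] q [ 0.377  0.9    1.606 -0.964  1.387  0.983] F [-0.7  0.3 -1. ] w 0.0642
y [-0.022 -0.877 -0.48 ] x [ 1.    -0.025  0.002]
[-0.05  0.22 -1.  ] [ 0.2 -0.   0. ]
[-0.05  1.46 -3.96] [0.55 0.   0.  ]
[-0.05  1.85 -5.31] [0.98 0.   0.  ]
[-0.05  0.89 -7.07] [1.42 0.   0.  ]
[-0.04 -0.07 -8.82] [1.86 0.   0.  ]
```

View pics/w9.png

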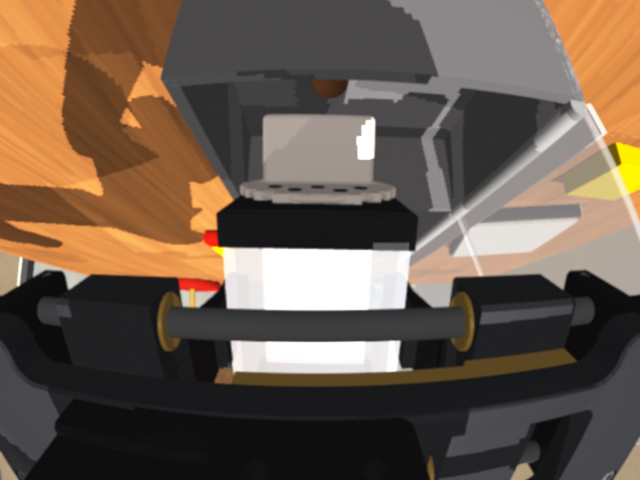

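Jar looks empty. Rotate back up and count the beads in the bay.

{"fn": "carry_out", "kwargs": {"moves": [[0.5,0,0.2,-1,0.14,0,0],[0.5,0,0.6,-2.2,0.28,0,0],[0.5,0,1,-3,0.42,0,0],[0.5,0,1.4,-4,0.55,0,0],[0.5,0,1.5,-4.3,0.69,0,0],[0.5,0,1.7,-4.8,0.83,0,0],[0.5,0,1.8,-5.3,0.98,0,0],[0.5,0,1.5,-6,1.12,0,0],[0.5,0,1.2,-6.5,1.27,0,0],[0.5,0,0.9,-7.1,1.42,0,0],[0.5,0,0.6,-7.6,1.56,0,0],[0.5,0,0.3,-8.2,1.7,0,0],[0.5,0,0,-8.8,1.86,0,0],[0.5,0,0,-8.8,1.86,0,0],[0.5,0,0,-8.8,1.86,0,0]]}}

```text
time: 18.2
position: [0.5106, 0.0353, 0.1988]
tool_rot: [-0.381, 0.005, -0.012, 0.924]
ft_force: [-0.4, -0.3, -2.1]
grip_width: 0.0638
```

```bash
python3 - <<'E'
from d import *
st()
s=robot.camera("side")[:,:,::-1];t=robot.camera("top")[:,:,::-1]
crop(s,220,180,370,380,3,"s10"); crop(t,200,160,380,290,4,"t10")
cv2.imwrite("pics/w10.png",robot.camera("wrist")[:,:,::-1])
E
```

```text
t 18.2 p [0.5106 0.0353 0.1988] q [-0.524  0.601  1.782  0.707  1.288 -0.89 ] F [-0.4 -0.3 -2.1] w 0.0638
y [ 0.019  0.709 -0.705] x [ 1.    -0.027  0.   ]
```

View pics/s10.png

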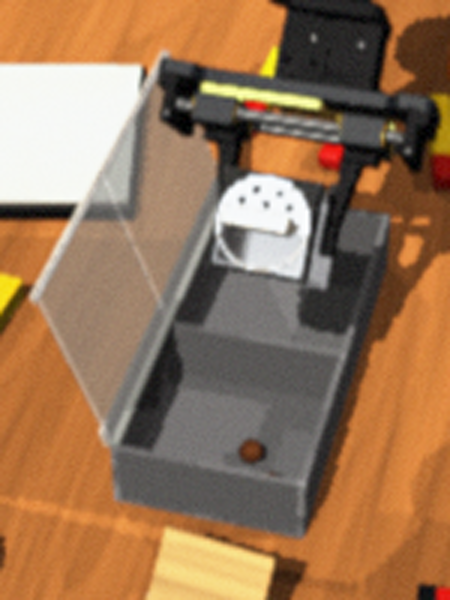

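View pics/t10.png

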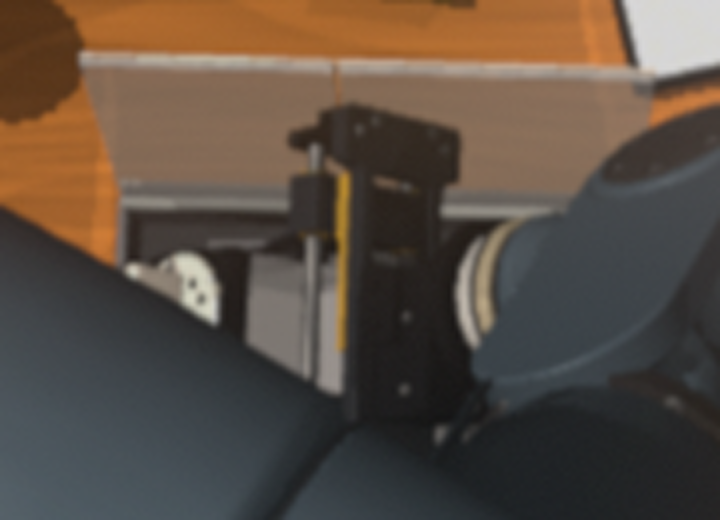

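View pics/w10.png

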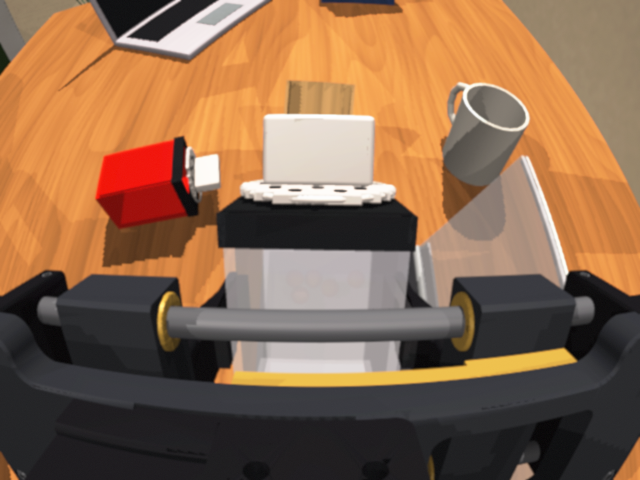

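```bash
python3 - <<'E'
from d import *
w=cv2.imread("pics/w10.png"); crop(w,210,240,430,390,3.5,"w10c")
s=robot.camera("side")[:,:,::-1]; crop(s,265,220,345,290,9,"s11")
F=[]
print(robot.get_obs()["ft_force"], robot.get_obs()["time"])
E
```

```text
[ 1.10547901  0.24216039 -0.79270983] 18.4
```

View pics/w10c.png

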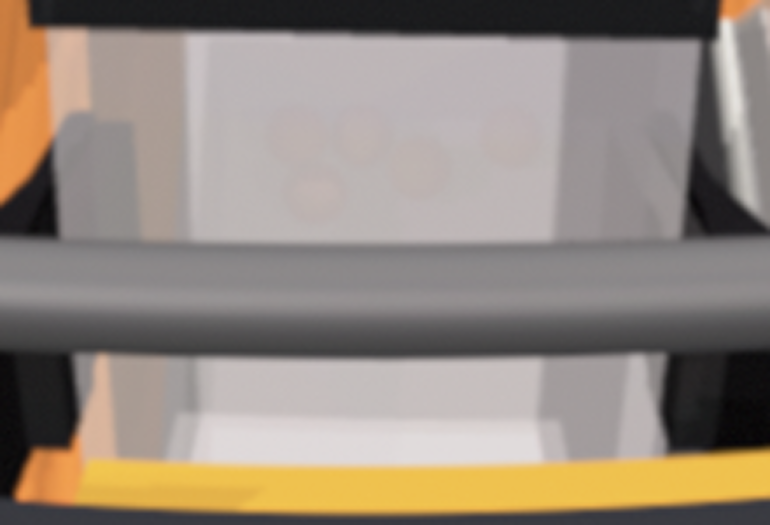

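View pics/s11.png

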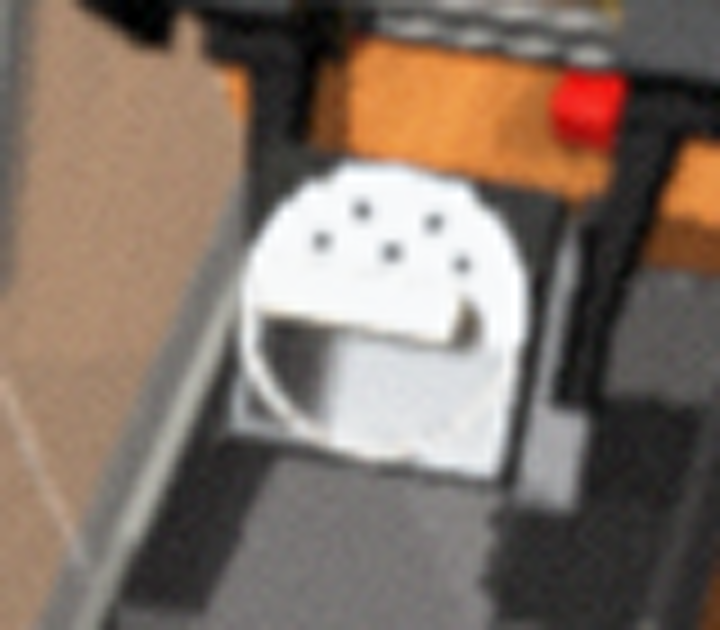

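```bash
python3 - <<'E'
from d import *
g=np.array([.5173,.2756,.095])
for d in(.13,.06,.03,.01,0): show(g-yj*d,yj,xj)
print(g-yj*.13)
E
```

```text
[-0.73 11.34  9.44] [-0.    0.07 -0.06]
[-0.3  18.33  9.4 ] [-0.    0.07 -0.06]
[-0.11 21.33  9.38] [-0.    0.07 -0.06]
[1.000e-02 2.332e+01 9.370e+00] [-0.    0.07 -0.06]
[ 0.07 24.32  9.37] [-0.    0.07 -0.06]
[0.50688913 0.18426845 0.186923  ]
```

{"fn": "carry_out", "kwargs": {"moves": [[0.5,-0.2,1,3,0,0.02,-0.01],[0.5,-0.4,3,6,0,0.04,-0.03],[0.5,-0.6,6,9,0,0.06,-0.05],[0.5,-0.7,9,9.4,0,0.07,-0.06],[0.5,-0.7,11.3,9.4,0,0.07,-0.06],[0.5,-0.6,13.5,9.4,0,0.07,-0.06],[0.5,-0.5,16,9.4,0,0.07,-0.06],[0.5,-0.3,18.3,9.4,0,0.07,-0.06],[0.5,-0.3,18.3,9.4,0,0.07,-0.06],[0.5,-0.3,18.3,9.4,0,0.07,-0.06]]}}

```text
time: 19.4
position: [0.5125, 0.2333, 0.1379]
tool_rot: [-0.379, 0.024, -0.052, 0.923]
ft_force: [-0.9, 0.8, -0.8]
grip_width: 0.0641
```

```bash
python3 - <<'E'
from d import *
st()
g=np.array([.5173,.2756,.095])
for d in(.06,.03,.02,.01,0): show(g-yj*d,yj,xj)
cv2.imwrite("pics/w12.png",robot.camera("wrist")[:,:,::-1])
t=robot.camera("top")[:,:,::-1]; crop(t,110,200,240,290,6,"t12")
E
```

```text
t 19.4 p [0.5125 0.2333 0.1379] q [-0.156  0.687  1.907  1.064  0.948 -0.868] F [-0.9  0.8 -0.8] w 0.0641
y [ 0.078  0.707 -0.703] x [ 0.993 -0.115 -0.005]
[-0.    0.04 -0.02] [-0.01 -0.   -0.  ]
[ 0.01  3.04 -0.04] [-0.01 -0.   -0.  ]
[ 0.01  4.04 -0.04] [-0.01 -0.   -0.  ]
[ 0.01  5.04 -0.05] [-0.01 -0.   -0.  ]
[ 0.02  6.04 -0.05] [-0.01 -0.   -0.  ]
```

View pics/w12.png

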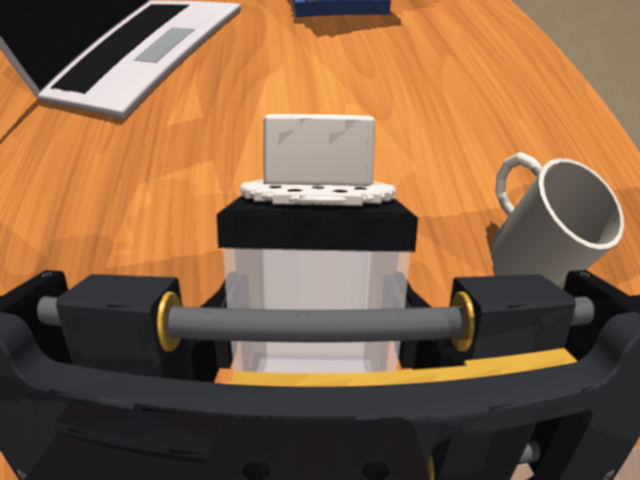

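View pics/t12.png

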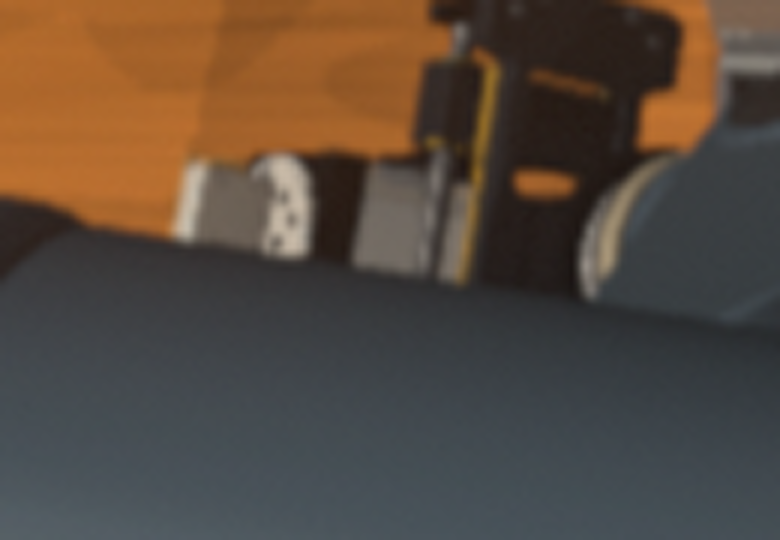

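{"fn": "carry_out", "kwargs": {"moves": [[0.5,0,1,0.1,0,0,0],[0.5,0,2,0.15,0,0,0],[0.5,0,3,0.15,0,0,0],[0.5,0,4,0.15,0,0,0],[0.5,0,5,0.15,0,0,0],[0.5,0,5.6,0.15,0,0,0],[0.5,0,6,0.1,0,0,0],[0.5,0,6,0.1,0,0,0]]}}

```text
time: 20.3
position: [0.518, 0.2754, 0.0956]
tool_rot: [-0.379, 0.025, -0.053, 0.923]
ft_force: [-0.0, -0.5, -1.3]
grip_width: 0.0644
```

```bash
python3 - <<'E'
from d import *
st()
g=np.array([.5173,.2756,.095])
show(g,yj,xj)
E
```

```text
t 20.3 p [0.518  0.2754 0.0956] q [-0.068  0.777  1.891  1.179  0.876 -0.928] F [-0.  -0.5 -1.3] w 0.0644
y [ 0.079  0.706 -0.703] x [ 0.993 -0.117 -0.006]
[-0.07  0.05 -0.04] [-0.01 -0.01 -0.  ]
```

Clean fit, no contact force. Release and back out.

{"fn": "carry_out", "kwargs": {"moves": [[0.85,-0.05,0.05,-0.05,0,0,0],[1,-0.05,0.05,-0.05,0,0,0],[1,-0.05,0.05,-0.05,0,0,0],[1,-0.05,0,-0.05,0,0,0],[1,0,-2,0,0,0,0],[1,0,-5,0,0,0,0],[1,0,-9,0,0,0,0],[1,0,-13,0,0,0,0],[1,0,-17,1,0,0,0],[1,0,-21,3,0,0,0],[1,0,-21,3,0,0,0]]}}

```text
time: 21.4
position: [0.5067, 0.1457, 0.2696]
tool_rot: [-0.38, 0.02, -0.057, 0.923]
ft_force: [0.2, -0.6, 0.3]
grip_width: 0.0871
```

```bash
python3 - <<'E'
from d import *
st()
s=robot.camera("side")[:,:,::-1];t=robot.camera("top")[:,:,::-1]
crop(s,210,180,370,460,2.1,"s13"); cv2.imwrite("pics/t13.png",t)
cv2.imwrite("pics/w13.png",robot.camera("wrist")[:,:,::-1])
E
```

```text
t 21.4 p [0.5067 0.1457 0.2696] q [-0.339  0.434  1.842  0.831  1.221 -0.663] F [ 0.2 -0.6  0.3] w 0.0871
y [ 0.09   0.704 -0.704] x [ 0.993 -0.121  0.006]
```

View pics/s13.png

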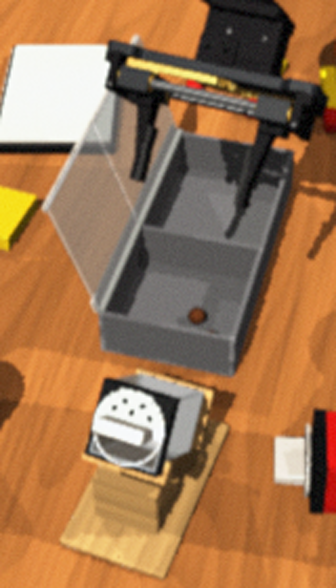

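View pics/t13.png

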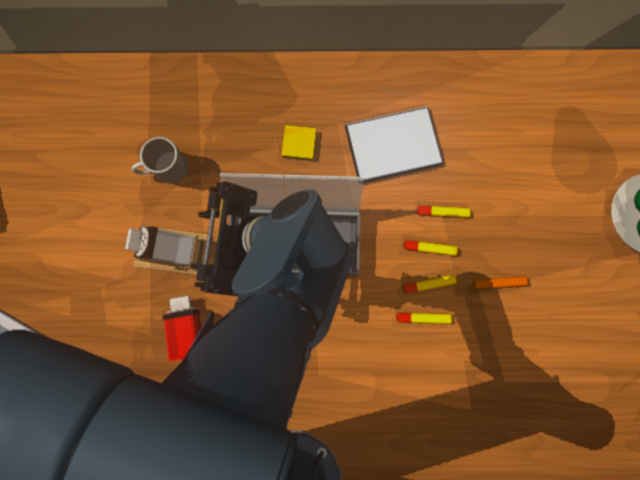

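View pics/w13.png

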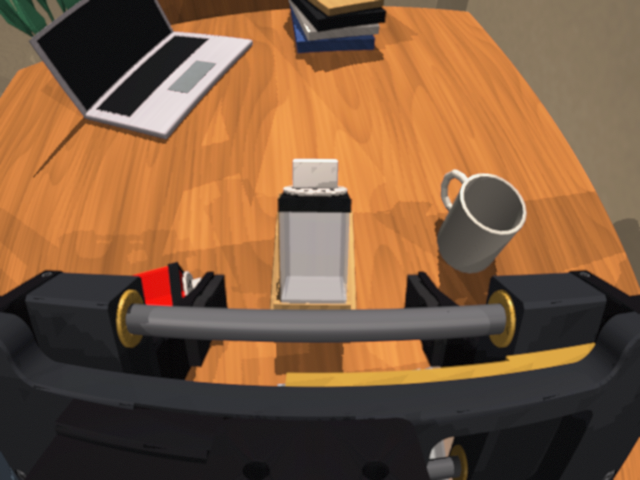

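```bash
cat >> d.py <<'E'
D=np.array([0,0,-1.])
def pen(c,ang):
    a=np.radians(ang); j=np.array([np.cos(a),-np.sin(a),0])
    for z in(.12,.034): show((c[0],c[1],z),D,j)
E
python3 - <<'E'
from d import *
show((.50,-.10,.33),D,xk); show((.5226,-.3235,.15),D,[np.cos(np.radians(7.5)),-np.sin(np.radians(7.5)),0])
E
```

```text
[  2.53 -22.11 -12.72] [-0.79 -0.09  0.03]
[  7.5  -25.04 -40.92] [-0.79  0.01 -0.01]
```

{"fn": "carry_out", "kwargs": {"moves": [[0.6,0.4,-4,-1,-0.1,-0.01,0],[0.6,0.8,-8,-3,-0.24,-0.03,0.01],[0.6,1.2,-12,-6,-0.38,-0.05,0.02],[0.6,1.7,-16,-8,-0.52,-0.06,0.02],[0.6,2.1,-20,-10,-0.66,-0.08,0.03],[0.6,2.5,-22,-12.7,-0.79,-0.09,0.03],[0.6,3.2,-23,-17,-0.79,-0.07,0.02],[0.6,4,-24,-21,-0.79,-0.05,0.01],[0.6,4.8,-25,-25,-0.79,-0.03,0],[0.6,5.5,-25,-29,-0.79,-0.02,0],[0.6,6.2,-25,-33,-0.79,0,0],[0.6,7,-25,-37,-0.79,0.01,-0.01],[0.6,7.5,-25,-40.9,-0.79,0.01,-0.01],[0.6,7.5,-25,-40.9,-0.79,0.01,-0.01],[0.6,7.5,-25,-40.9,-0.79,0.01,-0.01]]}}

```text
time: 23.05
position: [0.522, -0.3217, 0.1469]
tool_rot: [-0.704, 0.048, -0.045, 0.707]
ft_force: [-0.4, 0.4, 0.5]
grip_width: 0.0522
```

```bash
python3 - <<'E'
from d import *
st()
C=wrist_T()
w=robot.camera("wrist")[:,:,::-1]; cv2.imwrite("pics/w14.png",w)
t=robot.camera("top")[:,:,::-1]; crop(t,220,160,540,340,2.5,"t14")
for c in((.6104,-.3575),(.5226,-.3235),(.4382,-.3172),(.3602,-.3029)): print(wproj((*c,.018),C).round(0))
pen((.5226,-.3235),7.5)
E
```

```text
t 23.05 p [ 0.522  -0.3217  0.1469] q [-7.350e-01  6.390e-01  1.546e+00  1.000e-03  9.630e-01 -6.050e-01] F [-0.4  0.4  0.5] w 0.0522
y [-0.004  0.005 -1.   ] x [ 0.991 -0.13  -0.005]
[[434. 266.]]
[[317. 239.]]
[[208. 245.]]
[[119. 239.]]
[-0.02  2.94 -0.2 ] [-0.  0. -0.]
[-0.   11.54 -0.22] [-0.  0. -0.]
```

View pics/w14.png

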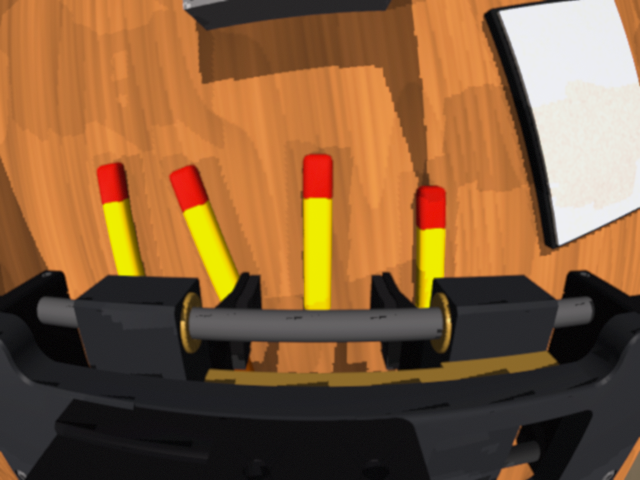

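View pics/t14.png

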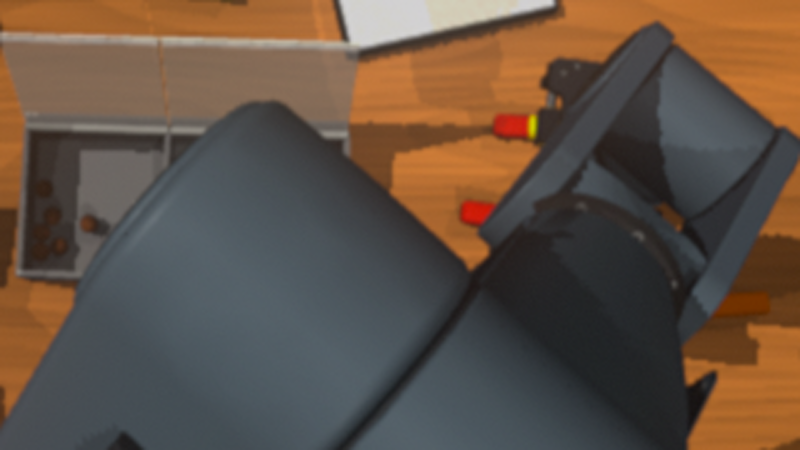

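{"fn": "carry_out", "kwargs": {"force": 15, "moves": [[0.6,0,4,-0.2,0,0,0],[0.6,0,8,-0.2,0,0,0],[0.6,0,10.5,-0.2,0,0,0],[0.6,0,11.4,-0.2,0,0,0],[0.6,0,11.4,-0.2,0,0,0],[0.3,0,11.4,-0.2,0,0,0],[0.2,0,11.4,-0.2,0,0,0],[0.2,0,11.4,-0.2,0,0,0],[0.2,0,11.4,-0.2,0,0,0]]}}

```text
time: 24.05
position: [0.5233, -0.3254, 0.0369]
tool_rot: [0.706, -0.046, 0.047, -0.705]
ft_force: [-0.1, 0.1, 0.3]
grip_width: 0.0279
```

```bash
cat >> d.py <<'E'
def drop(x,z,tilt,y=-.065):
    t=np.radians(tilt); show(K(x,y,z),xk*np.sin(t)+D*np.cos(t),xk*np.cos(t)-D*np.sin(t))
E
python3 - <<'E'
from d import *
st()
drop(-.02,.20,0);drop(.018,.12,20);drop(.018,.062,20);drop(.018,.2,0)
E
```

```text
t 24.05 p [ 0.5233 -0.3254  0.0369] q [-7.380e-01  8.040e-01  1.591e+00  1.000e-03  7.450e-01 -6.070e-01] F [-0.1  0.1  0.3] w 0.0279
y [ 0.001 -0.001 -1.   ] x [ 0.991 -0.13   0.001]
[ -4.69 -16.33  25.3 ] [ 0.  -0.1  0. ]
[-0.92 -8.33 25.69] [ 0.02 -0.1  -0.35]
[-0.93 -2.53 25.69] [ 0.02 -0.1  -0.35]
[ -0.91 -16.33  25.68] [ 0.  -0.1  0. ]
```

{"fn": "carry_out", "kwargs": {"moves": [[0.3,0,0.3,0,0,0,0],[0.1,0,0.3,0,0,0,0],[0.1,0,0.3,0,0,0,0],[0.1,0,0.3,0,0,0,0],[0.1,0,0.3,0,0,0,0],[0.1,0,-1,0,0,0,0],[0.1,0,-4,0,0,0,0],[0.1,0,-8,0,0,0,0],[0.1,0,-12,4,0,0,0],[0.1,0,-15,8,0,0,0],[0.1,-0.3,-16.3,12.5,0,0,0],[0.1,-0.5,-16.3,17,0,-0.03,0],[0.1,-0.8,-16.3,21,0,-0.06,0],[0.1,-0.9,-16.3,25.7,0,-0.1,0],[0.1,-0.9,-16.3,25.7,0,-0.1,0],[0.1,-0.9,-16.3,25.7,0,-0.1,0]]}}

```text
time: 25.65
position: [0.5475, -0.0681, 0.1998]
tool_rot: [0.707, -0.009, 0.01, -0.707]
ft_force: [0.4, -0.1, 1.0]
grip_width: 0.0217
```

```bash
python3 - <<'E'
from d import *
st()
drop(.018,.14,20);drop(.018,.065,20)
cv2.imwrite("pics/s15.png",robot.camera("side")[:,:,::-1])
cv2.imwrite("pics/w15.png",robot.camera("wrist")[:,:,::-1])
E
```

```text
t 25.65 p [ 0.5475 -0.0681  0.1998] q [-0.326  0.492  1.667  0.     0.981 -0.298] F [ 0.4 -0.1  1. ] w 0.0217
y [ 0.001 -0.    -1.   ] x [ 1.    -0.028  0.001]
[-0.    5.98 -0.14] [ 0.    0.   -0.35]
[-1.000e-02  1.348e+01 -1.400e-01] [ 0.    0.   -0.35]
```

View pics/s15.png

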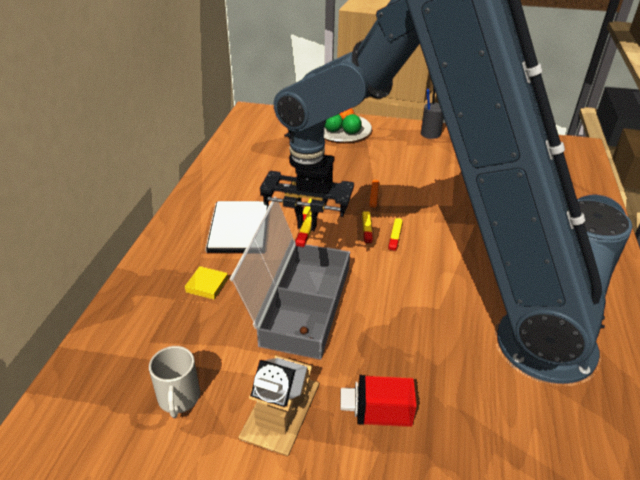

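View pics/w15.png

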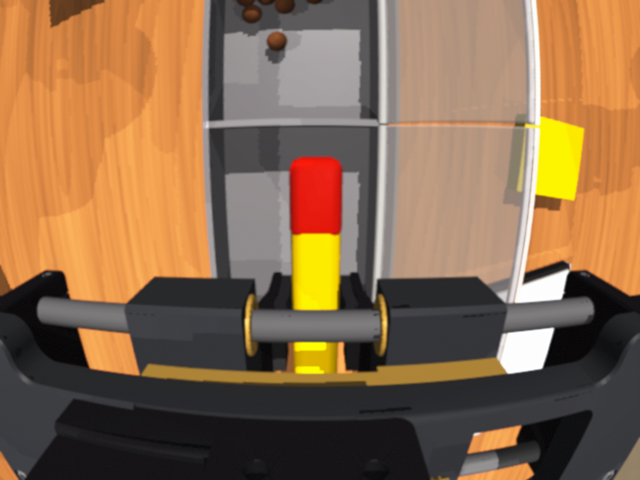

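{"fn": "carry_out", "kwargs": {"moves": [[0.1,-1,1,-0.1,0,0,-0.12],[0.1,-1.5,3,-0.1,0,0,-0.25],[0.1,-1,5,-0.1,0,0,-0.35],[0.1,-0.5,7.5,-0.1,0,0,-0.35],[0.1,0,10,-0.1,0,0,-0.35],[0.1,0,12,-0.1,0,0,-0.35],[0.1,0,13.2,-0.1,0,0,-0.35],[0.1,0,13.2,-0.1,0,0,-0.35]]}}

```text
time: 26.55
position: [0.5468, -0.0717, 0.0652]
tool_rot: [0.698, 0.11, 0.134, -0.695]
ft_force: [-0.6, 0.3, -0.2]
grip_width: 0.0218
```

```bash
python3 - <<'E'
from d import *
st()
s=robot.camera("side")[:,:,::-1]; crop(s,220,150,380,360,3,"s16")
drop(0,.2,0)
E
```

```text
t 26.55 p [ 0.5468 -0.0717  0.0652] q [-0.397  0.683  1.998  0.741  0.182 -1.075] F [-0.6  0.3 -0.2] w 0.0218
y [ 0.34 -0.01 -0.94] x [ 0.94  -0.033  0.34 ]
[  2.9  -13.18   0.22] [-0.   -0.01  0.35]
```

View pics/s16.png

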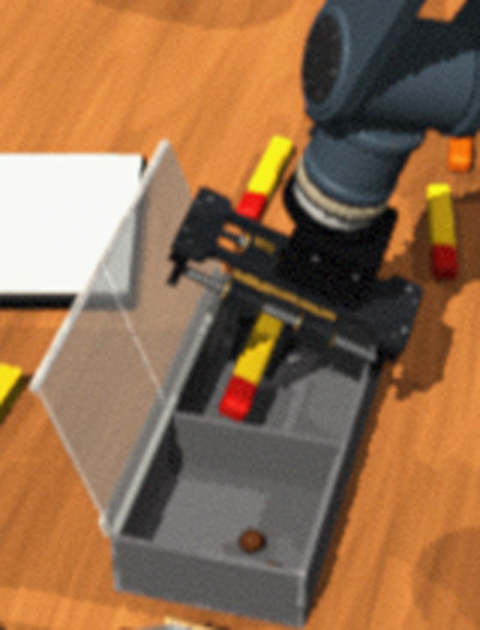

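{"fn": "carry_out", "kwargs": {"moves": [[0.3,0,0,0,0,0,0],[0.4,0,0,0,0,0,0],[0.4,0,0,0,0,0,0],[0.4,0,-3,0,0,0,0],[0.4,0,-6,0,0,0,0.1],[0.4,1,-10,0.2,0,0,0.22],[0.4,2,-13.2,0.2,0,0,0.35],[0.6,2.9,-13.2,-4,0,0,0.35],[0.6,2.9,-13.2,-8,0,0,0.35],[0.6,2.9,-13.2,-12,0,0,0.35],[0.6,2.9,-13.2,-12,0,0,0.35]]}}

```text
time: 27.7
position: [0.5267, -0.1947, 0.202]
tool_rot: [0.708, -0.011, 0.014, -0.706]
ft_force: [-0.6, 0.6, 0.3]
grip_width: 0.0509
```

```bash
python3 - <<'E'
from d import *
st()
w=robot.camera("wrist")[:,:,::-1]; cv2.imwrite("pics/w17.png",w)
t=robot.camera("top")[:,:,::-1]; cv2.imwrite("pics/t17.png",t)
pen((.6104,-.3575),3.9)
E
```

```text
t 27.7 p [ 0.5267 -0.1947  0.202 ] q [-0.552  0.499  1.644 -0.002  0.993 -0.516] F [-0.6  0.6  0.3] w 0.0509
y [ 0.004 -0.004 -1.   ] x [ 0.999 -0.035  0.004]
[  9.06   8.1  -16.46] [-0.    0.04  0.  ]
[  9.06  16.7  -16.46] [-0.    0.04  0.  ]
```

View pics/t17.png

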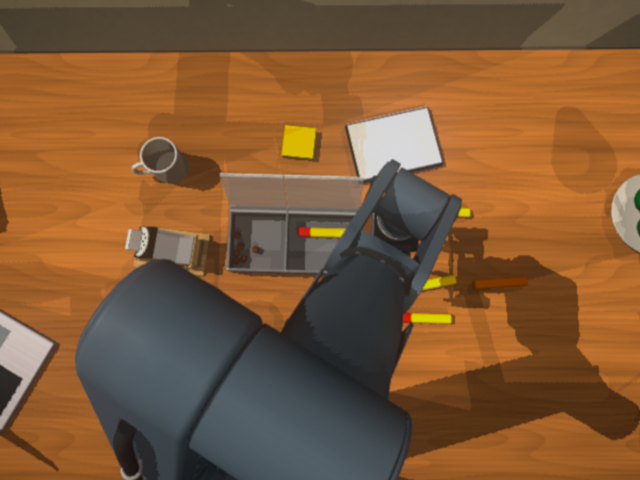

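View pics/w17.png

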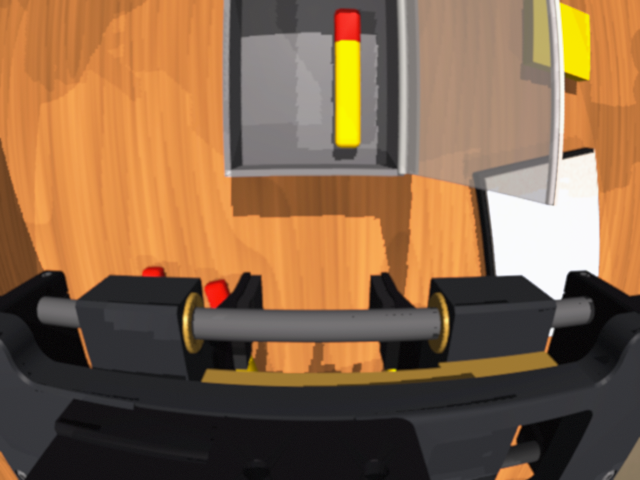

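{"fn": "carry_out", "kwargs": {"moves": [[0.6,3,2,-4,0,0.02,0],[0.6,6,4,-8,0,0.04,0],[0.6,9,5,-12,0,0.04,0],[0.6,9,6,-16.4,0,0.04,0],[0.6,9,7,-16.4,0,0.04,0],[0.6,9,7,-16.4,0,0.04,0]]}}

```text
time: 28.4
position: [0.6092, -0.3548, 0.1282]
tool_rot: [-0.705, 0.027, -0.024, 0.708]
ft_force: [-0.9, 0.7, -0.5]
grip_width: 0.0518
```

```bash
python3 - <<'E'
from d import *
st(); C=wrist_T()
w=robot.camera("wrist")[:,:,::-1]; cv2.imwrite("pics/w18.png",w)
for c,a in (((.6104,-.3575),3.9),((.4382,-.3172),-10.6),((.3602,-.3029),2.1)):
    a=np.radians(a); print(wproj([(c[0]+.0625*np.sin(a),c[1]+.0625*np.cos(a),.018),(*c,.018)],C).round(0).tolist())
pen((.6104,-.3575),3.9)
E
```

```text
t 28.4 p [ 0.6092 -0.3548  0.1282] q [-6.860e-01  7.690e-01  1.302e+00  1.000e-03  1.076e+00 -6.150e-01] F [-0.9  0.7 -0.5] w 0.0518
y [-0.004  0.004 -1.   ] x [ 0.997 -0.071 -0.004]
[[318.0, 157.0], [318.0, 247.0]]
[[71.0, 135.0], [92.0, 211.0]]
[[16.0, 132.0], [23.0, 204.0]]
[ 0.12  0.92 -0.36] [-0. -0. -0.]
[ 0.15  9.52 -0.4 ] [-0. -0. -0.]
```

View pics/w18.png

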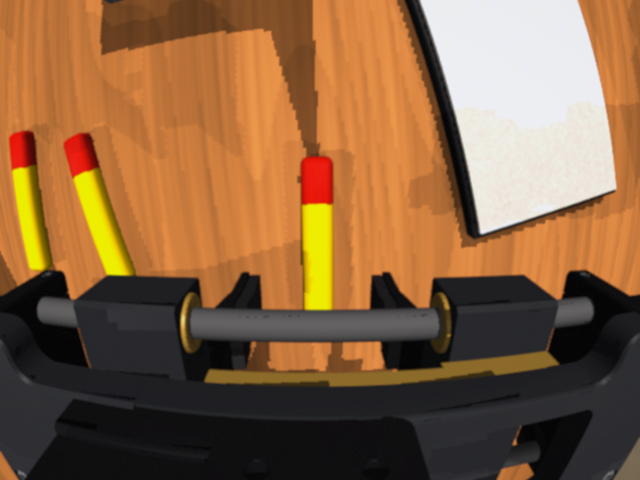

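{"fn": "carry_out", "kwargs": {"moves": [[0.6,0.1,4,-0.4,0,0,0],[0.6,0.1,7.5,-0.4,0,0,0],[0.6,0.1,9.5,-0.4,0,0,0],[0.5,0.1,9.7,-0.4,0,0,0],[0.3,0.1,9.7,-0.4,0,0,0],[0.1,0.1,9.7,-0.4,0,0,0],[0.1,0.1,9.7,-0.4,0,0,0],[0.1,0.1,9.7,-0.4,0,0,0],[0.1,0.1,9.7,-0.4,0,0,0],[0.1,0.1,8,-0.4,0,0,0],[0.1,-2,4,-0.4,0,0,0],[0.1,-5,0,-0.4,0,0,0],[0.1,-8,-4,1,0,0,0],[0.1,-9.5,-7,4,0,0,0],[0.1,-9.5,-7,4,0,0,0]]}}

```text
time: 29.95
position: [0.5181, -0.3076, 0.2063]
tool_rot: [0.707, -0.023, 0.026, -0.706]
ft_force: [1.1, -1.1, -0.3]
grip_width: 0.0218
```

```bash
python3 - <<'E'
from d import *
st()
drop(-.016,.20,0);drop(-.016,.12,0);drop(-.016,.064,0)
E
```

```text
t 29.95 p [ 0.5181 -0.3076  0.2063] q [-7.220e-01  5.440e-01  1.536e+00  1.000e-03  1.057e+00 -6.520e-01] F [ 1.1 -1.1 -0.3] w 0.0218
y [ 0.004 -0.002 -1.   ] x [ 0.998 -0.07   0.004]
[-2.13  0.58 23.82] [ 0.   -0.04  0.  ]
[-2.17  8.58 23.84] [ 0.   -0.04  0.  ]
[-2.19 14.18 23.85] [ 0.   -0.04  0.  ]
```

{"fn": "carry_out", "kwargs": {"moves": [[0.1,-0.5,0.5,5,0,0,0],[0.1,-1,0.5,10,0,-0.01,0],[0.1,-1.5,0.5,15,0,-0.02,0],[0.1,-2,0.5,20,0,-0.04,0],[0.1,-2.1,1,23.8,0,-0.04,0],[0.1,-2.1,5,23.8,0,-0.04,0],[0.1,-2.2,9,23.8,0,-0.04,0],[0.1,-2.2,12,23.8,0,-0.04,0],[0.1,-2.2,14.2,23.8,0,-0.04,0],[0.1,-2.2,14.2,23.8,0,-0.04,0],[0.3,-2.2,14.2,23.8,0,-0.04,0],[0.4,-2.2,14.2,23.8,0,-0.04,0],[0.4,-2.2,14.2,23.8,0,-0.04,0],[0.4,-2.2,11,23.8,0,-0.04,0],[0.4,-2.2,6,23.8,0,-0.04,0],[0.6,-2.2,1,21,0,-0.04,0],[0.6,-2.5,1,16,0,-0.04,0],[0.6,-4,1,11,0,-0.04,0],[0.6,-5,1,7,0,-0.04,0],[0.6,-5,1,7,0,-0.04,0]]}}

```text
time: 31.95
position: [0.4733, -0.2423, 0.1926]
tool_rot: [0.709, -0.012, 0.014, -0.705]
ft_force: [-0.3, 0.3, -0.2]
grip_width: 0.0516
```

```bash
python3 - <<'E'
from d import *
st(); C=wrist_T()
w=robot.camera("wrist")[:,:,::-1]; cv2.imwrite("pics/w19.png",w)
for c,a in (((.4382,-.3172),-10.6),((.3602,-.3029),2.1)):
    a=np.radians(a); print(wproj([(c[0]+.0625*np.sin(a),c[1]+.0625*np.cos(a),.018),(*c,.018)],C).round(0).tolist())
pen((.4382,-.3172),-10.6)
E
```

```text
t 31.95 p [ 0.4733 -0.2423  0.1926] q [-0.683  0.477  1.726 -0.002  0.933 -0.645] F [-0.3  0.3 -0.2] w 0.0516
y [ 0.004 -0.005 -1.   ] x [ 0.999 -0.037  0.004]
[[262.0, 238.0], [280.0, 301.0]]
[[191.0, 224.0], [197.0, 289.0]]
[-3.25  7.22 -7.9 ] [ 0.   -0.22  0.  ]
[-3.27 15.82 -7.89] [ 0.   -0.22  0.  ]
```

View pics/w19.png

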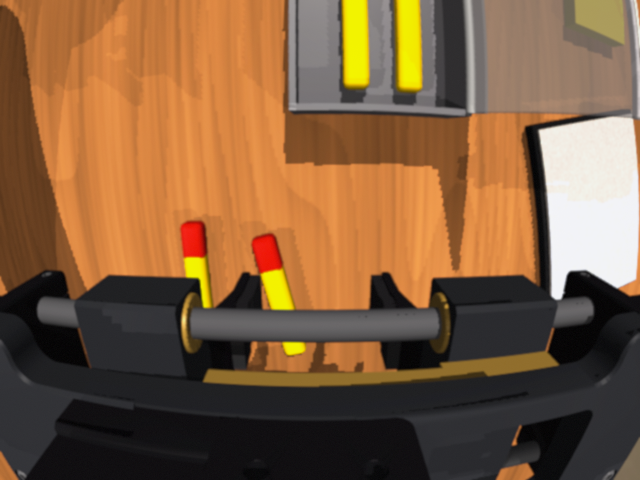

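{"fn": "carry_out", "kwargs": {"moves": [[0.6,-1.5,3,-4,0,-0.11,0],[0.6,-3.2,7,-7.9,0,-0.22,0],[0.6,-3.2,7.5,-7.9,0,-0.22,0],[0.6,-3.2,11,-7.9,0,-0.22,0],[0.6,-3.2,14.5,-7.9,0,-0.22,0],[0.6,-3.2,15.9,-7.9,0,-0.22,0],[0.4,-3.2,15.9,-7.9,0,-0.22,0],[0.1,-3.2,15.9,-7.9,0,-0.22,0],[0.1,-3.2,15.9,-7.9,0,-0.22,0],[0.1,-3.2,15.9,-7.9,0,-0.22,0],[0.1,-3.2,15.9,-7.9,0,-0.22,0],[0.1,-3.2,15,-7.9,0,-0.22,0],[0.1,-3.2,11,-7.9,0,-0.22,0],[0.1,-2.5,6,-7,0,-0.2,0],[0.1,-1,1,-4,0,-0.1,0],[0.1,0,-1,0,0,0,0],[0.1,0,-1,0,0,0,0]]}}

```text
time: 33.7
position: [0.4755, -0.2336, 0.2052]
tool_rot: [0.708, -0.008, 0.012, -0.706]
ft_force: [-0.8, -0.2, -1.7]
grip_width: 0.0222
```

```bash
python3 - <<'E'
from d import *
st()
drop(-.042,.20,0);drop(-.042,.12,0);drop(-.042,.064,0);drop(-.042,.074,0)
cv2.imwrite("pics/w20.png",robot.camera("wrist")[:,:,::-1])
E
```

```text
t 33.7 p [ 0.4755 -0.2336  0.2052] q [-0.669  0.456  1.719  0.002  0.96  -0.641] F [-0.8 -0.2 -1.7] w 0.0222
y [ 0.006 -0.002 -1.   ] x [ 1.    -0.029  0.006]
[ 0.72  0.49 16.61] [ 0.   -0.    0.01]
[ 0.68  8.49 16.62] [ 0.   -0.    0.01]
[ 0.65 14.09 16.63] [ 0.   -0.    0.01]
[ 0.65 13.09 16.63] [ 0.   -0.    0.01]
```

View pics/w20.png

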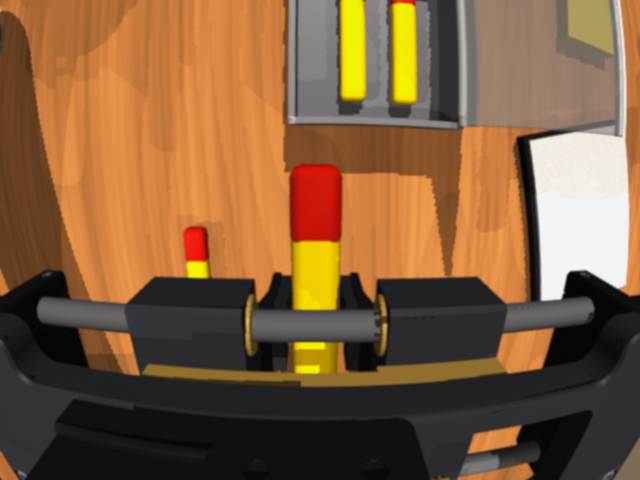

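```bash
python3 - <<'E'
from d import *
drop(-.047,.20,0);drop(-.047,.083,0)
E
```

```text
[ 0.32  0.35 16.67] [0. 0. 0.]
[ 0.28 12.05 16.69] [0. 0. 0.]
```

{"fn": "carry_out", "kwargs": {"moves": [[0.1,0.1,0.4,4,0,0,0],[0.1,0.2,0.4,8,0,0,0],[0.1,0.3,0.4,12,0,0,0],[0.1,0.3,0.4,16.7,0,0,0],[0.1,0.3,4,16.7,0,0,0],[0.1,0.3,8,16.7,0,0,0],[0.1,0.3,11,16.7,0,0,0],[0.1,0.3,11.9,16.7,0,0,0],[0.1,0.3,11.9,16.7,0,0,0],[0.1,0.3,11.9,16.7,0,0,0],[0.35,0.3,11.9,16.7,0,0,0],[0.45,0.3,11.9,16.7,0,0,0],[0.45,0.3,11.9,16.7,0,0,0],[0.45,0.3,7,16.7,0,0,0],[0.6,0.3,2,15,0,0,0],[0.6,0,0.5,11,0,0,0],[0.6,0,0.5,6,0,0,0],[0.6,0,0.5,1,0,0,0],[0.6,0,0.5,0,0,0,0]]}}

```text
time: 35.65
position: [0.4747, -0.242, 0.1968]
tool_rot: [0.709, -0.011, 0.014, -0.705]
ft_force: [0.3, 0.8, 0.0]
grip_width: 0.052
```

```bash
python3 - <<'E'
from d import *
st(); C=wrist_T()
w=robot.camera("wrist")[:,:,::-1]; cv2.imwrite("pics/w21.png",w)
c,a=(.3602,-.3029),np.radians(2.1)
print(wproj([(c[0]+.0625*np.sin(a),c[1]+.0625*np.cos(a),.018),(*c,.018)],C).round(0).tolist())
pen((.3602,-.3029),2.1)
E
```

```text
t 35.65 p [ 0.4747 -0.242   0.1968] q [-6.81e-01  4.72e-01  1.72e+00 -1.00e-03  9.44e-01 -6.45e-01] F [0.3 0.8 0. ] w 0.052
y [ 0.004 -0.004 -1.   ] x [ 0.999 -0.035  0.004]
[[191.0, 223.0], [197.0, 287.0]]
[-11.2    7.62  -6.57] [0. 0. 0.]
[-11.22  16.22  -6.55] [0. 0. 0.]
```

View pics/w21.png

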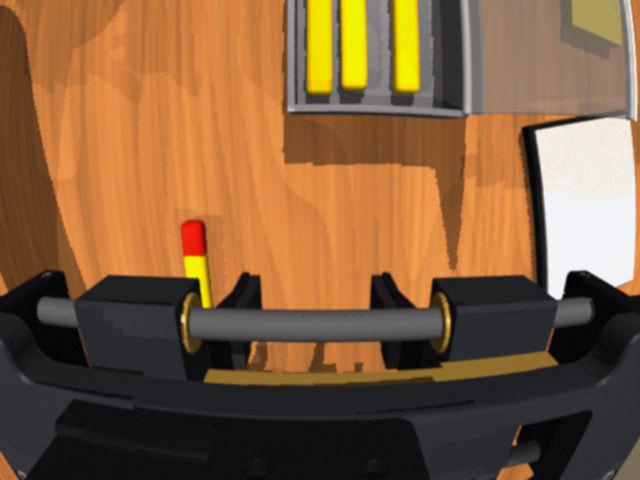

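{"fn": "carry_out", "kwargs": {"moves": [[0.6,-4,2,-2,0,0,0],[0.6,-8,5,-4,0,0,0],[0.6,-11.2,8,-6.5,0,0,0],[0.6,-11.2,12,-6.5,0,0,0],[0.6,-11.2,15,-6.5,0,0,0],[0.6,-11.2,16.3,-6.5,0,0,0],[0.4,-11.2,16.3,-6.5,0,0,0],[0.1,-11.2,16.3,-6.5,0,0,0],[0.1,-11.2,16.3,-6.5,0,0,0],[0.1,-11.2,16.3,-6.5,0,0,0],[0.1,-11.2,16.3,-6.5,0,0,0],[0.1,-11.2,15,-6.5,0,0,0],[0.1,-11,11,-6.5,0,0,0],[0.1,-8,6,-5,0,0,0],[0.1,-4,2,-3,0,0,0],[0.1,0,-1,0,0,0,0],[0.1,1,-1,3,0,0,0],[0.1,1,-1,3,0,0,0]]}}

```text
time: 37.5
position: [0.4881, -0.2033, 0.2089]
tool_rot: [0.708, -0.007, 0.011, -0.707]
ft_force: [-1.3, -0.8, -1.0]
grip_width: 0.0216
```

```bash
python3 - <<'E'
from d import *
st()
drop(-.01,.20,0);drop(-.006,.13,15);drop(-.006,.068,15);drop(-.006,.15,0)
cv2.imwrite("pics/w22.png",robot.camera("wrist")[:,:,::-1])
E
```

```text
t 37.5 p [ 0.4881 -0.2033  0.2089] q [-0.607  0.449  1.718  0.003  0.968 -0.584] F [-1.3 -0.8 -1. ] w 0.0216
y [ 0.006 -0.002 -1.   ] x [ 1.    -0.025  0.006]
[ 2.79  0.89 13.54] [0.   0.   0.01]
[ 3.15  7.89 13.55] [ 0.    0.   -0.26]
[ 3.11 14.09 13.56] [ 0.    0.   -0.26]
[ 3.16  5.89 13.55] [0.   0.   0.01]
```

View pics/w22.png

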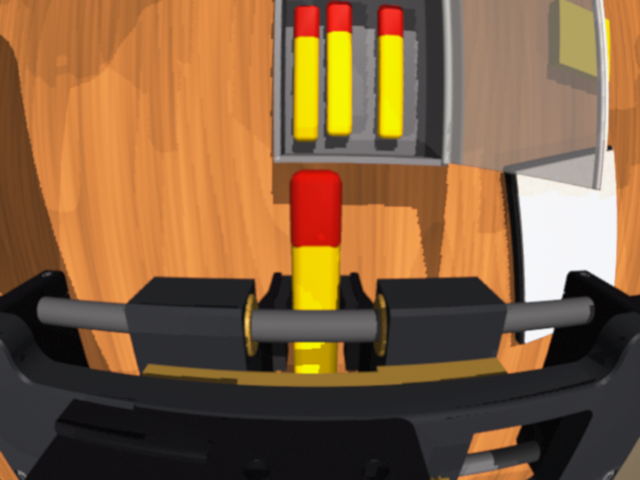

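{"fn": "carry_out", "kwargs": {"moves": [[0.1,0.5,0,4,0,0,0],[0.1,1,0.5,9,0,0,-0.06],[0.1,2,1,13.5,0,0,-0.13],[0.1,2.5,3,13.5,0,0,-0.2],[0.1,3,6,13.5,0,0,-0.26],[0.1,3.1,9,13.5,0,0,-0.26],[0.1,3.1,12,13.5,0,0,-0.26],[0.1,3.1,14,13.5,0,0,-0.26],[0.1,3.1,14,13.5,0,0,-0.26],[0.3,3.1,14,13.5,0,0,-0.26],[0.4,3.1,14,13.5,0,0,-0.26],[0.4,3.1,14,13.5,0,0,-0.26],[0.4,2.3,11,13.5,0,0,-0.26],[0.4,1.5,7,13.5,0,0,-0.13],[0.4,1,2,12,0,0,0],[0.4,0.5,0,8,0,0,0],[0.4,0.5,0,4,0,0,0],[0.4,0.5,0,0,0,0,0],[0.4,0.5,0,0,0,0,0]]}}

```text
time: 39.45
position: [0.4912, -0.213, 0.2084]
tool_rot: [0.709, -0.01, 0.015, -0.705]
ft_force: [0.6, 0.3, 0.3]
grip_width: 0.0347
```

```bash
python3 - <<'E'
from d import *
st()
cv2.imwrite("pics/w23.png",robot.camera("wrist")[:,:,::-1])
t=robot.camera("top")[:,:,::-1]; cv2.imwrite("pics/t23.png",t)
s=robot.camera("side")[:,:,::-1]; crop(s,220,180,370,360,3.3,"s23")
E
```

```text
t 39.45 p [ 0.4912 -0.213   0.2084] q [-0.617  0.457  1.704 -0.002  0.971 -0.58 ] F [0.6 0.3 0.3] w 0.0347
y [ 0.006 -0.007 -1.   ] x [ 0.999 -0.036  0.007]
```

View pics/w23.png

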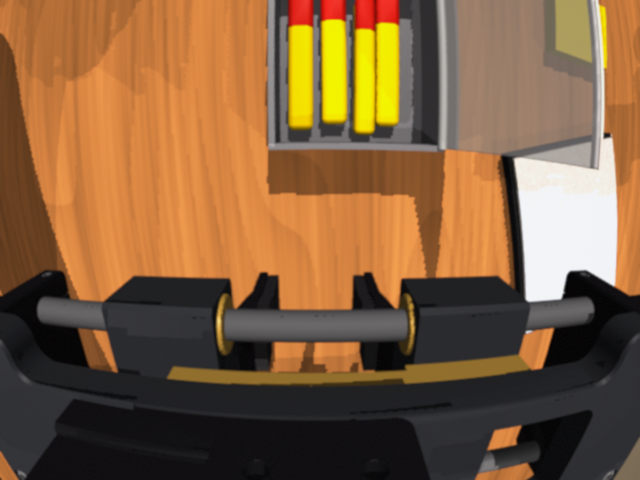

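View pics/t23.png

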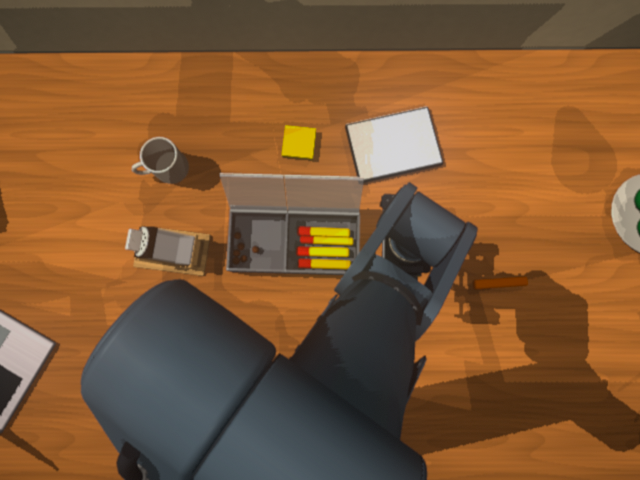

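View pics/s23.png

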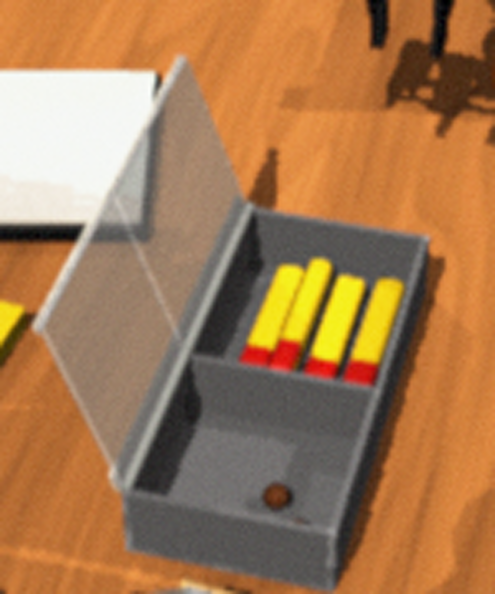

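```bash
cat >> d.py <<'E'
SEQ=[(.150,.165),(.125,.165),(.105,.170),(.0775,.172),(.0547,.1697),(.0327,.1629),(.0126,.1519),(-.005,.1371),(-.0193,.1191),(-.0297,.0987),(-.0358,.0765),(-.0375,.060),(-.0375,.055)]
def sh(x,y,z): show(K(x,y,z+.025),D,yk)
E
python3 - <<'E'
from d import *
sh(.0,-.1,.28);sh(.155,-.065,.28);sh(.155,-.065,.165)
E
```

```text
[ 3.63 -9.88 10.35] [-0.   -1.57  0.  ]
[19.12 -9.88 13.9 ] [-0.   -1.57  0.  ]
[19.13  1.62 13.89] [-0.   -1.57  0.  ]
```

{"fn": "carry_out", "kwargs": {"moves": [[0.2,0,-4,2,0,-0.15,0],[0,1,-8,5,0,-0.3,0],[0,2,-9.9,8,0,-0.45,0],[0,4,-9.9,10.3,0,-0.6,0],[0,8,-9.9,11,0,-0.75,0],[0,12,-9.9,12,0,-0.9,0],[0,16,-9.9,13,0,-1.05,0],[0,19.1,-9.9,13.9,0,-1.2,0],[0,19.1,-9.9,13.9,0,-1.35,0],[0,19.1,-9.9,13.9,0,-1.5,0],[0,19.1,-9.9,13.9,0,-1.57,0],[0,19.1,-6,13.9,0,-1.57,0],[0,19.1,-6,13.9,0,-1.57,0]]}}

```text
time: 40.9
position: [0.6808, -0.0705, 0.2604]
tool_rot: [-0.503, -0.491, 0.495, 0.511]
ft_force: [-1.7, 0.1, -0.7]
grip_width: 0.0004
```

```bash
python3 - <<'E'
from d import *
st()
cv2.imwrite("pics/s24.png",robot.camera("side")[:,:,::-1])
sh(.150,-.065,.165)
for a in SEQ: show(K(a[0],-.065,a[1]+.025),D,yk)
E
```

```text
t 40.9 p [ 0.6808 -0.0705  0.2604] q [-2.660e-01  6.040e-01  1.246e+00  1.000e-03  1.305e+00 -1.808e+00] F [-1.7  0.1 -0.7] w 0.0004
y [-0.012  0.004 -1.   ] x [0.029 1.    0.004]
[-0.24  7.27  0.19] [-0.01 -0.    0.  ]
[-0.24  7.27  0.19] [-0.01 -0.    0.  ]
[-0.24  7.29  2.69] [-0.01 -0.    0.  ]
[-0.24  6.81  4.7 ] [-0.01 -0.    0.  ]
[-0.24  6.63  7.45] [-0.01 -0.    0.  ]
[-0.25  6.88  9.73] [-0.01 -0.    0.  ]
[-0.25  7.58 11.92] [-0.01 -0.    0.  ]
[-0.26  8.7  13.92] [-0.01 -0.    0.  ]
[-0.26 10.2  15.67] [-0.01 -0.    0.  ]
[-0.27 12.01 17.08] [-0.01 -0.    0.  ]
[-0.28 14.06 18.1 ] [-0.01 -0.    0.  ]
[-0.28 16.28 18.7 ] [-0.01 -0.    0.  ]
[-0.29 17.93 18.85] [-0.01 -0.    0.  ]
[-0.29 18.43 18.85] [-0.01 -0.    0.  ]
```

View pics/s24.png

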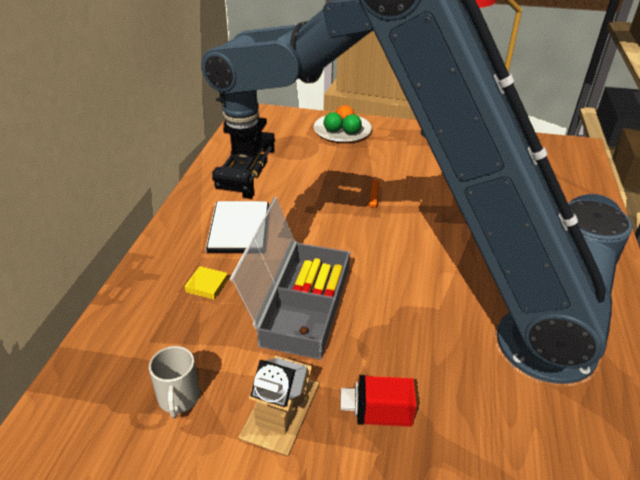

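{"fn": "carry_out", "kwargs": {"moves": [[0,-0.2,3,0.2,0,0,0],[0,-0.2,6,0.2,0,0,0],[0,-0.2,7.3,0.2,0,0,0],[0,-0.2,7.3,1.5,0,0,0],[0,-0.2,7.3,2.7,0,0,0],[0,-0.2,6.8,4.7,0,0,0],[0,-0.2,6.6,6,0,0,0],[0,-0.2,6.6,7.5,0,0,0],[0,-0.2,6.9,9.7,0,0,0],[0,-0.2,7.6,11.9,0,0,0],[0,-0.2,8.7,13.9,0,0,0],[0,-0.2,10.2,15.7,0,0,0],[0,-0.2,12,17.1,0,0,0],[0,-0.2,14,18.1,0,0,0],[0,-0.2,14,18.1,0,0,0]]}}

```text
time: 42.45
position: [0.5019, -0.069, 0.1253]
tool_rot: [-0.506, -0.492, 0.493, 0.509]
ft_force: [0.5, 0.6, 0.8]
grip_width: 0.0008
```

```bash
python3 - <<'E'
from d import *
st()
s=robot.camera("side")[:,:,::-1]; crop(s,200,120,400,380,2.2,"s25")
for a in SEQ[-4:]: show(K(a[0],-.065,a[1]+.025),D,yk)
E
```

```text
t 42.45 p [ 0.5019 -0.069   0.1253] q [-3.580e-01  5.640e-01  1.834e+00  1.000e-03  7.490e-01 -1.898e+00] F [0.5 0.6 0.8] w 0.0008
y [-0.004  0.002 -1.   ] x [0.031 1.    0.002]
[0.13 0.25 0.4 ] [-0. -0.  0.]
[0.13 2.47 1.  ] [-0. -0.  0.]
[0.13 4.12 1.17] [-0. -0.  0.]
[0.13 4.62 1.17] [-0. -0.  0.]
```

View pics/s25.png

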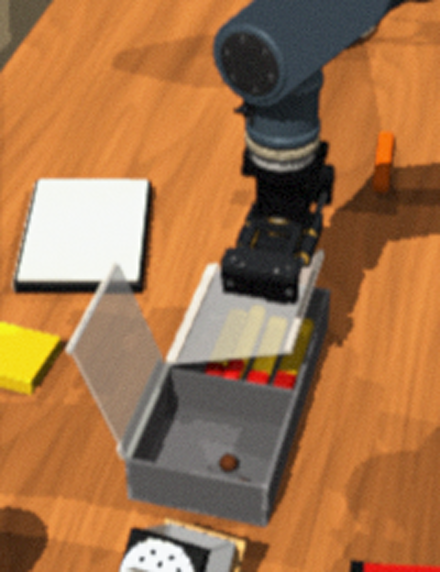

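Cover is following well. Press shut.

{"fn": "carry_out", "kwargs": {"moves": [[0,0.1,1.2,0.7,0,0,0],[0,0.1,2.5,1,0,0,0],[0,0.1,3.3,1.1,0,0,0],[0,0.1,4.0,1.1,0,0,0],[0,0.1,4.4,1.1,0,0,0],[0,0.1,4.6,1.1,0,0,0],[0,0.1,4.6,1.1,0,0,0]]}}

```text
time: 43.2
position: [0.4944, -0.0689, 0.0853]
tool_rot: [0.509, 0.493, -0.492, -0.506]
ft_force: [-7.7, 2.5, 43.1]
grip_width: 0.0004
```

```bash
python3 - <<'E'
from d import *
st()
s=robot.camera("side")[:,:,::-1]; crop(s,200,120,400,380,2.2,"s26")
E
```

```text
t 43.2 p [ 0.4944 -0.0689  0.0853] q [-0.363  0.63   1.881  0.     0.626 -1.903] F [-7.7  2.5 43.1] w 0.0004
y [ 0.004 -0.001 -1.   ] x [ 0.031  1.    -0.001]
```

View pics/s26.png

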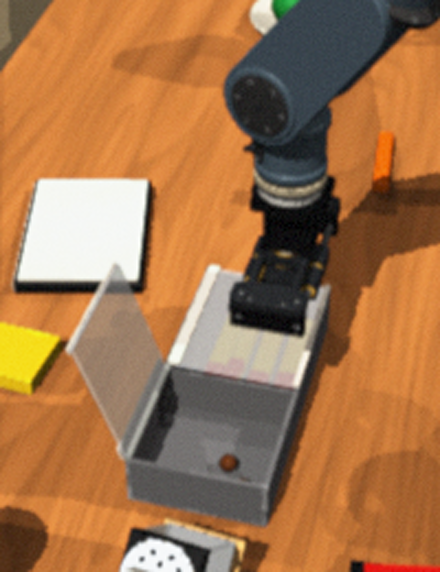

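{"fn": "carry_out", "kwargs": {"moves": [[0,0,-2,0,0,0,0],[0,0,-6,0,0,0,0],[0,0,-10,0,0,0,0],[0,0,-15,0,0,0,0],[0,0,-19,-1,0,0,0],[0,0,-19,-1,0,0,0]]}}

```text
time: 43.85
position: [0.5083, -0.0705, 0.2768]
tool_rot: [0.513, 0.495, -0.489, -0.502]
ft_force: [1.1, 0.3, -0.3]
grip_width: 0.0006
```

```bash
python3 - <<'E'
from d import *
st()
sh(.155,.0825,.28);sh(.155,.0825,.165)
cv2.imwrite("pics/w27.png",robot.camera("wrist")[:,:,::-1])
E
```

```text
t 43.85 p [ 0.5083 -0.0705  0.2768] q [-3.560e-01  3.340e-01  1.685e+00  1.000e-03  1.106e+00 -1.896e+00] F [ 1.1  0.3 -0.3] w 0.0006
y [ 0.016 -0.005 -1.   ] x [ 0.031  1.    -0.005]
[ 14.99  -2.61 -17.63] [ 0.02 -0.   -0.  ]
[ 15.05   8.89 -17.44] [ 0.02 -0.   -0.  ]
```

View pics/w27.png

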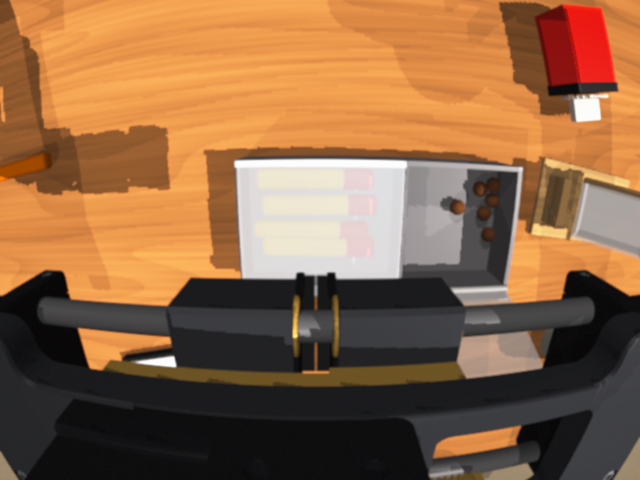

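{"fn": "carry_out", "kwargs": {"moves": [[0,2,-2.6,-4,0,0,0],[0,5,-2.6,-8,0,0,0],[0,9,-2.6,-12,0,0,0],[0,13,-2.6,-16,0,0,0],[0,15,-2.6,-17.5,0.02,0,0],[0,15,1,-17.5,0.02,0,0],[0,15,1,-17.5,0.02,0,0]]}}

```text
time: 44.6
position: [0.6791, 0.0769, 0.2527]
tool_rot: [-0.498, -0.484, 0.501, 0.516]
ft_force: [-1.1, -0.2, -1.0]
grip_width: 0.0007
```

```bash
python3 - <<'E'
from d import *
st()
for a in SEQ: show(K(a[0],.0825,a[1]+.025),D,yk)
cv2.imwrite("pics/s28.png",robot.camera("side")[:,:,::-1])
E
```

```text
t 44.6 p [0.6791 0.0769 0.2527] q [-0.05   0.618  1.24  -0.     1.317 -1.592] F [-1.1 -0.2 -1. ] w 0.0007
y [-0.034  0.002 -0.999] x [0.03  1.    0.001]
[-0.26  6.25 -0.68] [-0.03 -0.    0.  ]
[-0.26  6.34  1.82] [-0.03 -0.    0.  ]
[-0.26  5.9   3.84] [-0.03 -0.    0.  ]
[-0.26  5.8   6.59] [-0.03 -0.    0.  ]
[-0.27  6.11  8.86] [-0.03 -0.    0.  ]
[-0.27  6.86 11.04] [-0.03 -0.    0.  ]
[-0.27  8.03 13.01] [-0.03 -0.    0.  ]
[-0.28  9.57 14.72] [-0.03 -0.    0.  ]
[-0.28 11.41 16.09] [-0.03 -0.    0.  ]
[-0.28 13.49 17.06] [-0.03 -0.    0.  ]
[-0.28 15.73 17.59] [-0.03 -0.    0.  ]
[-0.28 17.38 17.7 ] [-0.03 -0.    0.  ]
[-0.28 17.88 17.69] [-0.03 -0.    0.  ]
```

View pics/s28.png

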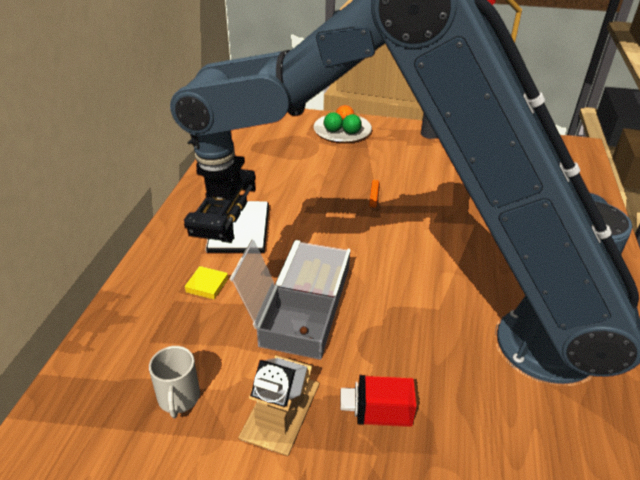

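{"fn": "carry_out", "kwargs": {"moves": [[0,-0.3,3,-0.6,-0.03,0,0],[0,-0.3,6.2,-0.6,-0.03,0,0],[0,-0.3,6.3,0.6,-0.03,0,0],[0,-0.3,6.3,1.8,-0.03,0,0],[0,-0.3,5.9,3.8,-0.03,0,0],[0,-0.3,5.8,5.2,-0.03,0,0],[0,-0.3,5.8,6.6,-0.03,0,0],[0,-0.3,6.1,8.9,-0.03,0,0],[0,-0.3,6.9,11,-0.03,0,0],[0,-0.3,8,13,-0.03,0,0],[0,-0.3,9.6,14.7,-0.03,0,0],[0,-0.3,11.4,16.1,-0.03,0,0],[0,-0.3,13.5,17.1,-0.03,0,0],[0,-0.3,13.5,17.1,-0.03,0,0]]}}

```text
time: 46.05
position: [0.5055, 0.0774, 0.1275]
tool_rot: [0.509, 0.493, -0.491, -0.507]
ft_force: [-2.0, -0.3, -0.2]
grip_width: 0.0004
```

```bash
python3 - <<'E'
from d import *
st()
for a in SEQ[-3:]: show(K(a[0],.0825,a[1]+.025),D,yk)
s=robot.camera("side")[:,:,::-1]; crop(s,200,120,400,380,2.2,"s29")
E
```

```text
t 46.05 p [0.5055 0.0774 0.1275] q [-6.700e-02  5.620e-01  1.826e+00  1.000e-03  7.500e-01 -1.606e+00] F [-2.  -0.3 -0.2] w 0.0004
y [ 0.004  0.001 -1.   ] x [0.033 0.999 0.001]
[0.18 2.59 0.77] [ 0. -0.  0.]
[0.17 4.24 0.94] [ 0. -0.  0.]
[0.17 4.74 0.95] [ 0. -0.  0.]
```

View pics/s29.png

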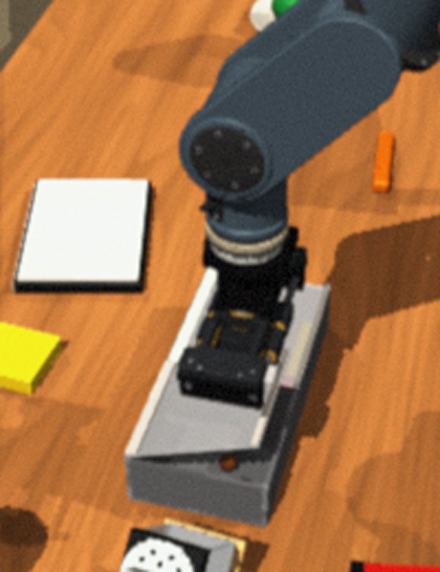

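{"fn": "carry_out", "kwargs": {"moves": [[0,0.2,1.3,0.5,0,0,0],[0,0.2,2.6,0.8,0,0,0],[0,0.2,3.4,0.9,0,0,0],[0,0.2,3.9,0.9,0,0,0],[0,0.2,4.2,0.9,0,0,0],[0,0.2,4.2,0.9,0,0,0],[0,0.2,4.2,0.9,0,0,0]]}}

```text
time: 46.8
position: [0.5008, 0.0803, 0.0866]
tool_rot: [0.51, 0.495, -0.489, -0.505]
ft_force: [-0.3, 0.6, 0.2]
grip_width: 0.0005
```

{"fn": "carry_out", "kwargs": {"moves": [[0,0,0.15,0,0,0,0],[0,0,0.3,0,0,0,0],[0,0,0.3,0,0,0,0]]}}

```text
time: 47.1
position: [0.5008, 0.0803, 0.0859]
tool_rot: [0.511, 0.495, -0.489, -0.505]
ft_force: [-3.6, 0.1, 19.7]
grip_width: 0.0007
```

```bash
python3 - <<'E'
from d import *
st()
s=robot.camera("side")[:,:,::-1]; crop(s,200,120,400,380,2.2,"s30")
E
```

```text
t 47.1 p [0.5008 0.0803 0.0859] q [-6.200e-02  6.330e-01  1.865e+00  1.000e-03  6.310e-01 -1.603e+00] F [-3.6  0.1 19.7] w 0.0007
y [ 0.012 -0.    -1.   ] x [0.031 1.    0.   ]
```

View pics/s30.png

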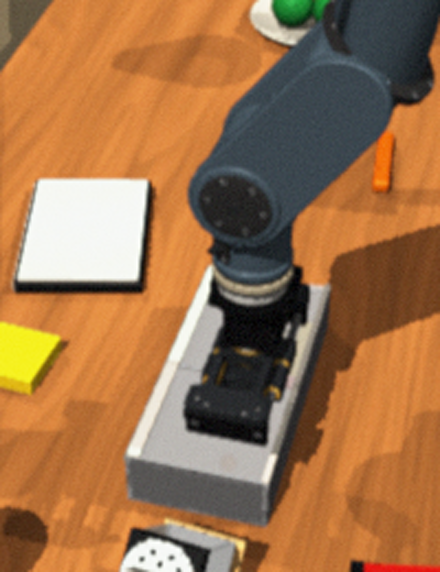

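Shut with 20 N. Retreat up and back, and check everything.

{"fn": "carry_out", "kwargs": {"moves": [[0,0,-2,0,0,0,0],[0,0,-6,0,0,0,0],[0,0,-11,0,0,0,0],[0,0,-16,0,0,0,0],[0,-4,-19,3,0,0,0],[0,-9,-20,6,0,0,0],[0,-14,-20,8,0,0,0],[0,-19,-20,8,0,0,0],[0,-24,-20,8,0,0,0],[0,-29,-20,8,0,0,0],[0,-34,-20,8,0,0,0],[0,-39,-20,8,0,0,0],[0,-39,-20,8,0,0,0],[0,-39,-20,8,0,0,0]]}}

```text
time: 48.55
position: [0.406, -0.3098, 0.2822]
tool_rot: [0.512, 0.494, -0.489, -0.506]
ft_force: [0.5, 0.2, -0.5]
grip_width: 0.0004
```

```bash
python3 - <<'E'
from d import *
st()
s=robot.camera("side")[:,:,::-1]; cv2.imwrite("pics/s31.png",s); crop(s,210,220,370,460,2.4,"s31c")
t=robot.camera("top")[:,:,::-1]; crop(t,100,100,460,340,2.2,"t31")
E
```

```text
t 48.55 p [ 0.406  -0.3098  0.2822] q [-0.875  0.327  1.679  0.008  1.129 -2.414] F [ 0.5  0.2 -0.5] w 0.0004
y [ 0.011 -0.001 -1.   ] x [ 0.035  0.999 -0.   ]
```

View pics/s31c.png

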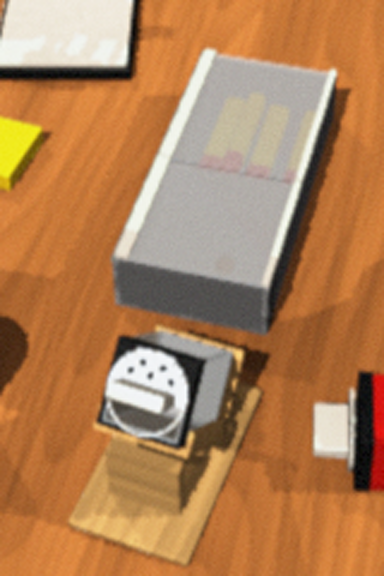

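View pics/t31.png

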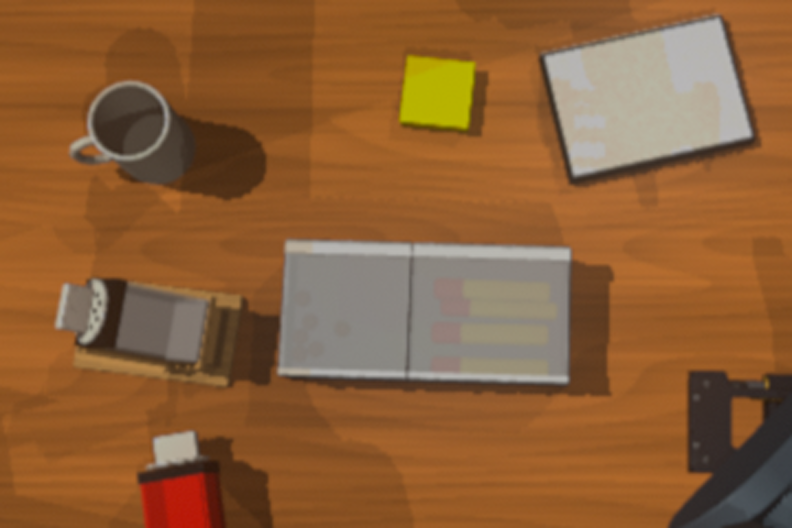

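```bash
python3 - <<'E'
from d import *
im=cv2.imread("pics/s31.png"); o=(240,340); k=10
c=cv2.resize(im[340:400,240:310],None,fx=k,fy=k,interpolation=cv2.INTER_CUBIC)
for a,col in((0,(0,255,0)),(-.15,(255,0,0)),):
    cv2.polylines(c,[np.array([((proj("side",X)-o+.5)*k-.5).astype(int) for X in barpts(a)])],True,col,1)
cv2.polylines(c,[np.array([((proj("side",JW(x,y,.109))-o+.5)*k-.5).astype(int) for x,y in((.032,.032),(.032,-.032),(-.032,-.032),(-.032,.032))])],True,(0,255,255),1)
cv2.imwrite("pics/dial.png",c)
E
```

```text
(no output)
```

View pics/dial.png

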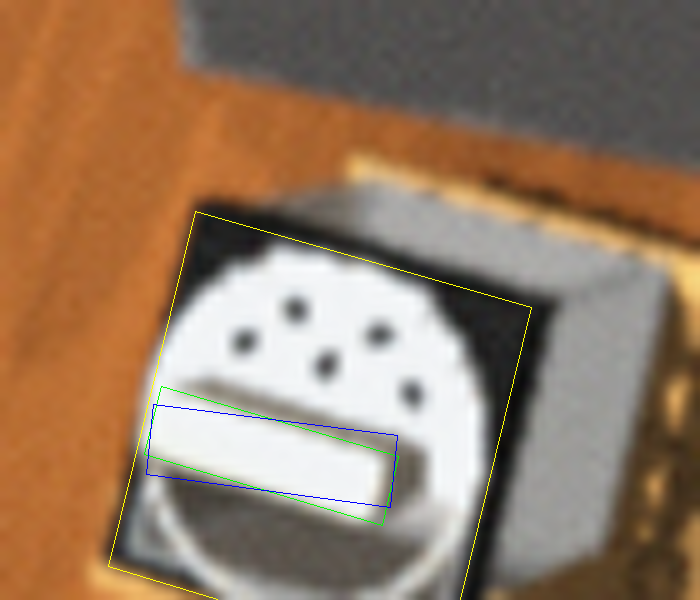

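```bash
python3 - <<'E'
from rig import robot
print(robot.hand_in())
E
```

```text
the job is handed in; nothing more can be done
None
```

The craft kit box is packed and the job is handed in. The robot clock read about 48.6 s, well under the 210 s limit.

- **Shaker:** I turned the dial until it pressed against its stop while the shaker was still full. I then poured all six beads into the square bay and laid the empty shaker back in its stand. In the last pictures the dial bar lines up with the fully open position and the shaker sits as it did at the start.
- **Pens:** All four yellow pens are in the long bay, and I left the orange one alone. One pen lies slightly against its neighbour, below the rim.
- **Covers:** Both covers are shut and stayed flat after the robot backed away. All six beads showed in the bay just before its cover closed; through the shut cover about five are clear.
- **Everything else:** The mug, notepad, notebook and red jar look unmoved. I saw no pen get knocked aside.

**Force on the pen cover:** I pressed it with the fingertips at about 43 N measured at the wrist. The 40 N limit is for the arm and gripper body, and the wrist limit is 120 N, so I don't expect this to count. I pressed the bead cover more gently, at about 20 N.

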